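Turn the drying slab onto its feet

ROBOT

A 6-joint arm with a two-finger parallel gripper is mounted at the origin on a cart in front of the work surface, level with it; the furniture and walls round the work are solid. World frame = base frame: x ahead of the robot, y to its left, z up, the work surface at z = 0. Lengths are in m, angles in rad, forces in N, time in s.
With the tool pointing down it reaches from about 0.375 to 0.75 m from the base axis. Payload 9 kg.
Tool frame: the origin (TCP) lies midway between the tips of the shut fingers; the grasp point (between the pads) lies 19 mm behind it; x points along the fingers, z is the direction in which the jaws open and shut, and the axes are right-handed (so a half turn about x gives the same grasp; the last joint's range is limited). The gripper opens to 85 mm and grips with 20 to 120 N. Pads are 22 mm wide; open, the fingers measure 114 mm over their backs; the gripper's body (76 mm by 85 mm) begins 54 mm behind the grasp point. The pads swing forward as they close: fully open they stand 13 mm farther back than shut.
Start: joints at [-0.218, 0.104, 0.097, 1.564, 0, 1.353], TCP at [0.6, 0, 0.231] pointing down, gripper open.
Joint ranges: [-2.99, 2.99], [-0.84, 1.86], [-1.1, 1.16], [-1.84, 2.11], [-1.51, 1.56], [-3.14, 3.14]. Speed limits (rad/s): [2.22, 2.22, 2.57, 3.14, 3.14, 3.14].

INTERFACE

Orientations are given as [roll, pitch, yaw] about the fixed x, y, z axes, in that order (R = Rz(yaw) Ry(pitch) Rx(roll)).
In Python, from bench import * gives the robot as it stands.
- The arm moves only by the tool carry_out, never from a script. Its argument "plan" is a list of rows, each a list of 7 numbers: the shift along the tool's x, y, z in units of 25 mm (1.0 is 25 mm), then the turn, a rotation vector about the tool's x, y, z in degrees, then the gripper command: -1 is fully open, 1 is shut, values between are in proportion. A call has 1 to 10 rows; each row is the pose to reach, as a shift and turn from the pose commanded when the call began, along the tool's axes at that moment; what a row does not reach only later rows make up. A row lasts 1/10 s, in which the tool goes at most 50 mm and 8.59 degrees, less where a joint would pass 70% of its speed; a pose out of reach is approached as far as the arm can. A call with a gripper value outside its range is refused whole. The fingers move at their own pace and stop on an object; the grip force is fixed at half the most. Time passes only in rows, so rows that repeat a pose let the fingers close. It gives the time, the measured TCP pose, the force and the opening at its end, in the units of the state.
- get_state(): the state, without advancing time (a new reading comes with each control period).
- read_camera(name): name is "scene" or "side" or "wrist"; returns the picture (400x640x3 uint8, blue, green, red); there is no depth.
- camera_model(name): a dict with "fx", "fy", "cx", "cy" (pixels), "world_from_camera" (4x4, takes a point from camera to world coordinates). Camera axes: x right, y up, looking along -z (the intrinsics and any distortion apply to the point x, -y, -z); pixel columns grow to the right and rows downward; lengths in m; the calibration is good to about 2 mm. A picture is of the moment at which its call begins: read the wrist's pose just before it. camera_model takes no time and is no camera call; for the wrist camera it gives the pose at the moment of the call.
- finish_job(): hands the job in, once; it reports no verdict.
The state is a dict: "time": time; "qpos": joint angles; "qvel": joint speeds; "tau": joint torques, N m; "ee_pos": TCP position; "tcp_rot": TCP orientation; "wrist_force": force on the tool from outside, world axes, zero at the start; "wrist_torque": the same for the moment, N m; "width": opening from 0.0 (shut) to 1.0 (fully open).
Only numpy, scipy, OpenCV 4.12 (cv2) and the standard library are available. Lean on these libraries where they do the work, as an engineer would, in place of code of your own. Each camera call takes 0.05 s, during which the arm holds its last target.

TASK

The stone drying slab on the draining board lies upside down, feet in the air. Take the lifter from its cork pad, slide its blade in under the slab's edge on the side away from the rib, push the slab firmly home against the rib (hold it there for about half a second with about 10 N; 20 N would chip it), lever it up and tip it over the rib so that it stands on its feet on the board; then stand the lifter back on its pad as it stood. The stone marks and chips easily: do not touch it with the fingers, press on the board with less than 20 N too, and leave the things around as they are.

Things in the scene. Friction and masses are not known exactly. Their poses are not given: they have to be found in the camera images.
- board: Draining board, light wood with a dark rubber top, 240 x 130 mm, fixed, its yaw varies. Origin: centre of its underside; x along the 240 mm side, the way the slab is to be tipped over; z up. Rubber top 12 mm above the origin. A fixed wooden rib, 6 mm wide, 110 mm long, 3 mm high, crosses it in y; its face towards the slab lies somewhere from board x = 0 to +12 mm: to be found by feel.
- slab: Pale stone slab, 90 x 90 x 10 mm, plus four round feet 4 mm high on one face; 0.11 to 0.21 kg. Origin: centre of the plain (footless) face; z points from the plain face to the feet: up at the start, to be down at the end. At the start the plain face lies on the rubber, x nearly along the board's x, its far edge 1 to 18 mm short of the rib. It slides when pushed, until the rib stops it.
- slab_mid (a point): Centre of the slab's 10 mm thickness, 5 mm from the plain face; axes as the slab's. Round the plain face runs a rebate on all four sides: the 3.6 mm next to that face are set back 8 mm from the edge, so a thin blade can go in under the overhang until it meets the rebate's wall. The feet are 12 mm across, 29 mm from the middle in x and y.
- lifter: Hand lifter, 0.16 kg: a flat steel blade 118 x 60 mm, 2 mm thick, with a plastic heel block and an upright wooden handle. It stands by itself on its blade. Origin: on the handle's axis, at the blade's underside; x points along the blade to its tip, z up along the handle. Blade from x = -23 to +95 mm; heel block x = -23 to +27 mm, 56 mm wide, 12 mm high.
- lifter_grip (a point): Point on the handle's axis 85 mm above the blade's underside, a good place to grip; axes as the lifter's. The handle is 26 mm in x, 22 mm in y and reaches from 12 to 110 mm above the blade's underside.
- lifter_tip (a point): Middle of the blade's front edge, at its underside; axes as the lifter's.
- pad: Cork pad, 150 x 90 mm and 4 mm thick, fixed to the worktop. Origin: centre of its underside; x axis along the 150 mm side. The lifter starts on it, with its handle about 36 mm behind the pad's centre (pad x = -36 mm), blade along the pad's x axis.
- masking_tape: Bystander: roll of masking tape lying flat, 100 mm across, 25 mm high. Origin: underside.
- peg_box: Bystander: small wooden box with a drawer, 126 x 150 x 62 mm. Origin: underside.
- thread_white: Bystander: standing reel of cotton, 31 mm across, 43 mm high. Origin: underside.
- thread_1: Bystander: another standing reel of cotton, 31 mm across, 43 mm high. Origin: underside.
- wax_pot: Bystander: low round pot, 62 mm across, 35 mm high. Origin: underside.
- candle_jar: Bystander: candle in a glass, 76 mm across, 90 mm high. Origin: underside.
- peg_0: Bystander: clothes peg, 15 x 72 x 12 mm, lying along its y axis. Origin: underside.
- laundry_marker: Bystander: marker pen, 17 x 135 x 16 mm, lying along its y axis. Origin: underside.
Mind the look-alikes: they are no part of the job. Of the things shaped like the slab, the white one is meant.

How it is judged:
By the outcome, as a careful person would: the job done as asked, in the order asked, and still so for the second after the job is handed in, with the robot touching nothing.
It also fails if it takes over 64 s, if anything falls off the work surface, if the arm or the gripper's body presses on something with over 40 N, if the wrist force passes 120 N, or if a joint passes its speed limit or range.

## Working session

There is one attempt and no reset: what is moved stays moved. The work goes in short steps, Python scripts to look and compute and a tool call to move; the robot and the scene stay as the last step left them, time stands still between calls to the robot, and variables do not carry over. Pictures are saved under pics/ and viewed, and the job is handed in when it is done.

Besides the shell and the picture viewer there is one more tool, called after ">>>" as a command line: name --pt "numbers of a row" for each row, then --argument value for the rest. carry_out: Moves the arm, as the interface text tells. Its arguments: {"type":"object","properties":{"plan":{"type":"array","items":{"type":"array","items":{"type":"number"}}}},"required":["plan"]}

```bash
ls; mkdir -p pics; python3 - <<'E'
from bench import *
import cv2
s=get_state();print(s)
for n in ["scene","side","wrist"]:
    m=camera_model(n);print(n,m)
    cv2.imwrite(f"pics/{n}0.png",read_camera(n))
E
```

```text
pics
{'time': 0.0, 'qpos': array([-2.17717278e-01,  1.04696555e-01,  9.64585381e-02,  1.56392102e+00,
       -8.31747226e-06,  1.35312316e+00]), 'qvel': array([-0.00077696, -0.00063086, -0.00091794,  0.0001917 , -0.00099321,
        0.00022767]), 'tau': array([ 7.03431251e-04, -5.56934094e+01,  5.03644359e+01,  1.70058967e-02,
       -2.22691165e-04, -8.28643181e-07]), 'ee_pos': array([5.99653706e-01, 7.31924661e-05, 2.30518041e-01]), 'tcp_rot': array([2.93002305, 1.5694336 , 2.92997895]), 'wrist_force': array([0.39483109, 0.47758434, 0.134642  ]), 'wrist_torque': array([ 0.00197175, -0.05125415, -0.01547007]), 'width': 1.0014479187712944}
scene {'fx': 386.3510478867087, 'fy': 386.3510478867087, 'cx': 314.0392105769777, 'cy': 197.0750069314573, 'world_from_camera': array([[ 0.66266252,  0.41688569, -0.62216132, -0.06236625],
       [-0.74881854,  0.35527365, -0.55950999, -0.58745972],
       [-0.01221419,  0.83665223,  0.54759826,  0.67827429],
       [ 0.        ,  0.        ,  0.        ,  1.        ]])}
side {'fx': 408.3063250097947, 'fy': 408.3063250097947, 'cx': 324.56460873017375, 'cy': 200.59920942843442, 'world_from_camera': array([[-0.96036135,  0.14633581, -0.23725916,  0.23263788],
       [-0.27812423, -0.56036686,  0.7801512 ,  1.12015118],
       [-0.01878812,  0.81521458,  0.57885421,  0.90492179],
       [ 0.        ,  0.        ,  0.        ,  1.        ]])}
wrist {'fx': 350.5354472475584, 'fy': 350.5354472475584, 'cx': 323.11783597004904, 'cy': 197.59669075587215, 'world_from_camera': array([[ 9.99999777e-01, -5.95385893e-04,  3.03688469e-04,
         6.00453116e-01],
       [ 4.64218524e-04,  9.45614120e-01,  3.25290211e-01,
         8.40787362e-02],
       [-4.80845307e-04, -3.25289997e-01,  9.45614185e-01,
         3.73176517e-01],
       [ 0.00000000e+00,  0.00000000e+00,  0.00000000e+00,
         1.00000000e+00]])}
```

View pics/scene0.png

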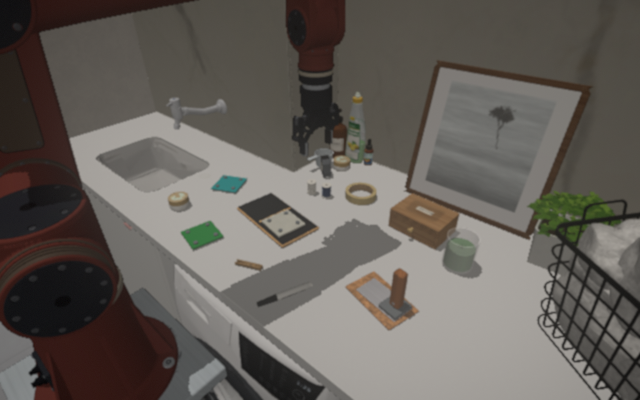

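View pics/side0.png

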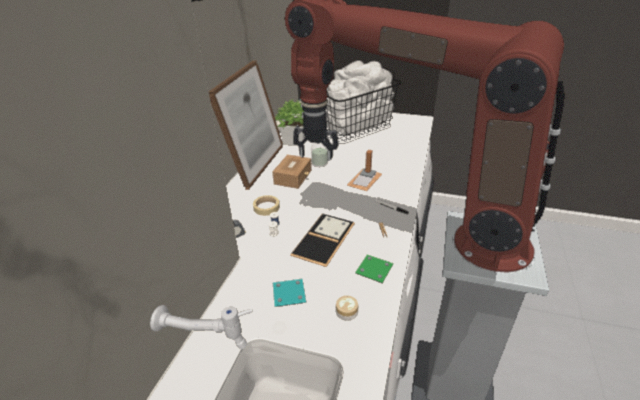

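View pics/wrist0.png

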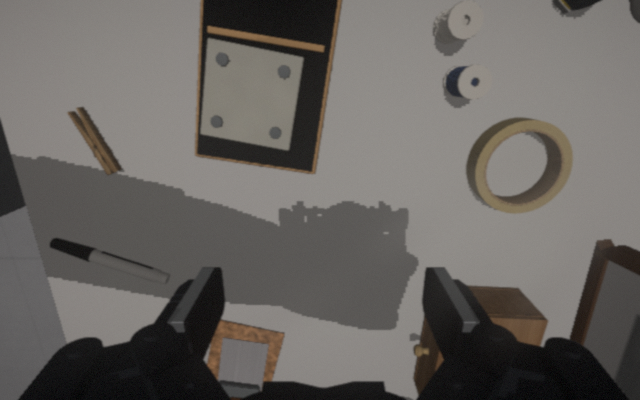

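Look-alikes for the slab: white on the dark board at scene (282,221), green at (202,235), teal at (229,184). The description picks the white one on the board. The lifter is on the cork pad, with its handle at scene (399,288). Next are close crops to check that choice.

```bash
python3 - <<'E'
import cv2
w=cv2.imread("pics/wrist0.png");s=cv2.imread("pics/scene0.png")
cv2.imwrite("pics/c1.png",cv2.resize(w[0:190,180:360],None,fx=3.1,fy=3.1,interpolation=cv2.INTER_CUBIC))
cv2.imwrite("pics/c2.png",cv2.resize(s[180:340,220:430],None,fx=3.6,fy=3.6,interpolation=cv2.INTER_CUBIC))
E
```

```text
(no output)
```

View pics/c1.png

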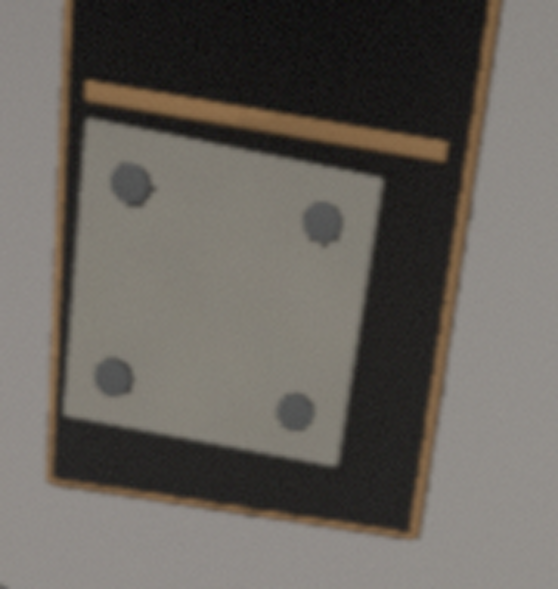

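View pics/c2.png

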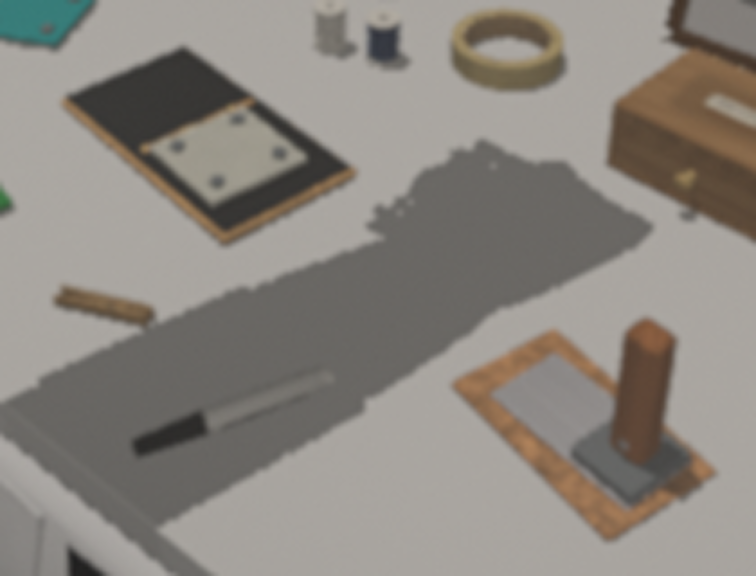

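The white slab lies feet up on the board: wrist crop corners (86,118), (384,178), (340,466), (63,415), with the rib just beyond it. The lifter stands on its pad with the blade pointing towards the board.

```bash
cat > h.py <<'E'
import numpy as np, cv2
from bench import *
def ray(m,px,z):
    T=np.array(m["world_from_camera"]); u,v=px
    d=T[:3,:3]@np.array([(u-m["cx"])/m["fx"],-(v-m["cy"])/m["fy"],-1.])
    o=T[:3,3]; return o+d*(z-o[2])/d[2]
def proj(m,P):
    T=np.array(m["world_from_camera"]); p=T[:3,:3].T@(np.asarray(P)-T[:3,3])
    return np.array([m["cx"]+m["fx"]*p[0]/-p[2], m["cy"]-m["fy"]*p[1]/-p[2]])
E
python3 - <<'E'
from h import *
m=camera_model("wrist"); print(m.get('dist'),m.keys())
f=lambda p:(p[0]/3.1+180-.34,p[1]/3.1-.34)
R=lambda n,ps,z:[print(n,np.round(ray(m,f(p),z)*1e3,1)) for p in ps]
R("board",[(49,484),(415,538)],0.012)
R("boardtopL/R edge",[(68,30),(491,30)],0.012)
R("ribtop near",[(85,103),(447,162)],0.015)
R("slab",[(86,118),(384,178),(340,466),(63,415)],0.022)
R("feet",[(131,183),(323,222),(295,411),(114,376)],0.026)
ms=camera_model("scene")
g=lambda p:(p[0]/3.6+220-.36,p[1]/3.6+180-.36)
for n,p,z in [("bd",(225,240),.012),("bd",(355,172),.012),("bd",(183,47),.012),("bd",(65,100),.012),("pad",(553,330),.004),("pad",(452,383),.004),("pad",(612,541),.004),("pad",(716,473),.004),("blade",(553,352),.006),("blade",(490,394),.006),("htop",(650,332),.114)]:
    print(n,np.round(ray(ms,g(p),z)*1e3,1))
E
```

```text
None dict_keys(['fx', 'fy', 'cx', 'cy', 'world_from_camera'])
board [466.7   6.   12. ]
board [590.2 -12.8  12. ]
boardtopL/R edge [488.5 142.9  12. ]
boardtopL/R edge [614.1 142.9  12. ]
ribtop near [492.4 122.8  15. ]
ribtop near [601.1 106.5  15. ]
slab [494.3 118.   22. ]
slab [582.1 101.6  22. ]
slab [566.2  14.2  22. ]
slab [477.6  30.7  22. ]
feet [507.1 100.   26. ]
feet [563.8  89.1  26. ]
feet [552.8  32.6  26. ]
feet [496.4  43.5  26. ]
bd [4.623e+02 1.000e-01 1.200e+01]
bd [585.7 -18.9  12. ]
bd [623.1 216.9  12. ]
bd [501.2 231.9  12. ]
pad [ 548.7 -230.     4. ]
pad [ 464.9 -207.8    4. ]
pad [ 427.4 -353.4    4. ]
pad [ 511.1 -374.3    4. ]
blade [ 529.6 -242.8    6. ]
blade [ 471.8 -233.4    6. ]
htop [ 483.7 -331.   114. ]
```

```bash
cat >> h.py <<'E'
from scipy.spatial.transform import Rotation as Ro
def Rt(s): return Ro.from_euler('xyz',s["tcp_rot"]).as_matrix()
def delta(pos,yaw_z,tilt=0.,s=None):
    """print shift units & rotvec to reach TCP pos(m) with tool x down, tool z horizontal at yaw deg; tilt deg about lifter y axis"""
    s=s or get_state(); R=Rt(s); a=np.radians(yaw_z)
    x=np.array([0,0,-1.]); z=np.array([np.cos(a),np.sin(a),0]); y=np.cross(z,x)
    Rd=np.stack([x,y,z],1)
    ly=np.cross([0,0,1.],z); Rd=Ro.from_rotvec(np.radians(tilt)*ly).as_matrix()@Rd
    sh=R.T@(np.array(pos)-s["ee_pos"])/0.025
    rv=np.degrees(Ro.from_matrix(R.T@Rd).as_rotvec())
    print("t",round(s["time"],2),"pos",np.round(s["ee_pos"]*1e3,1),"F",np.round(s["wrist_force"],1),"w",round(s["width"],3))
    print("shift",np.round(sh,3),"rot",np.round(rv,2), "yaw z",np.round(np.degrees(np.arctan2(R[1,2],R[0,2])),2),"tilt x",np.round(R[:,0],4), "q",np.round(s["qpos"],2))
E
python3 - <<'E'
from h import *
delta([.484,-.331,.231],76)
delta([.484,-.331,.231],256)
print(Rt(get_state()).round(3))
E
```

```text
t 0.15 pos [5.998e+02 1.000e-01 2.307e+02] F [ 0.3 -0.  -0.3] w 0.999
shift [-9.0000e-03 -1.3242e+01 -4.6300e+00] rot [-7.6e+01 -4.0e-02 -4.0e-02] yaw z -0.0 tilt x [-9.e-04  2.e-04 -1.e+00] q [-0.22  0.1   0.1   1.56 -0.    1.35]
t 0.15 pos [5.998e+02 1.000e-01 2.307e+02] F [ 0.3 -0.  -0.3] w 0.999
shift [-9.0000e-03 -1.3242e+01 -4.6300e+00] rot [ 1.04e+02 -5.00e-02  4.00e-02] yaw z -0.0 tilt x [-9.e-04  2.e-04 -1.e+00] q [-0.22  0.1   0.1   1.56 -0.    1.35]
[[-0.001  0.     1.   ]
 [ 0.     1.    -0.   ]
 [-1.     0.    -0.001]]
```

>>> carry_out --pt "0 -1.4 -0.5 -8 0 0 -1" --pt "0 -2.8 -1 -16 0 0 -1" --pt "0 -4.2 -1.5 -24 0 0 -1" --pt "0 -5.6 -2 -32 0 0 -1" --pt "0 -7 -2.5 -40 0 0 -1" --pt "0 -8.4 -3 -48 0 0 -1" --pt "0 -9.8 -3.5 -56 0 0 -1" --pt "0 -11.2 -4 -64 0 0 -1" --pt "0 -12.4 -4.4 -72 0 0 -1" --pt "0 -13.24 -4.63 -76 0 0 -1"

```text
time: 1.15
ee_pos: [0.4832, -0.3329, 0.2309]
tcp_rot: [1.424, 1.57, 2.755]
wrist_force: [0.5, -0.1, -0.5]
width: 0.997
```

```bash
python3 - <<'E'
from h import *
delta([.484,-.331,.231],76)
m=camera_model("wrist");print(np.round(m["world_from_camera"],4).tolist())
cv2.imwrite("pics/w1.png",read_camera("wrist"))
cv2.imwrite("pics/s1.png",read_camera("scene"))
E
```

```text
t 1.15 pos [ 483.2 -332.9  230.9] F [ 0.5 -0.1 -0.5] w 0.997
shift [-0.003 -0.014  0.081] rot [ 0.22  0.   -0.03] yaw z 76.22 tilt x [-4.e-04  2.e-04 -1.e+00] q [-0.83  0.06  0.05  1.56 -0.   -0.59]
[[0.2378, -0.9183, -0.3165, 0.4023], [0.9713, 0.2249, 0.0772, -0.3128], [0.0002, -0.3258, 0.9454, 0.3735], [0.0, 0.0, 0.0, 1.0]]
```

View pics/w1.png

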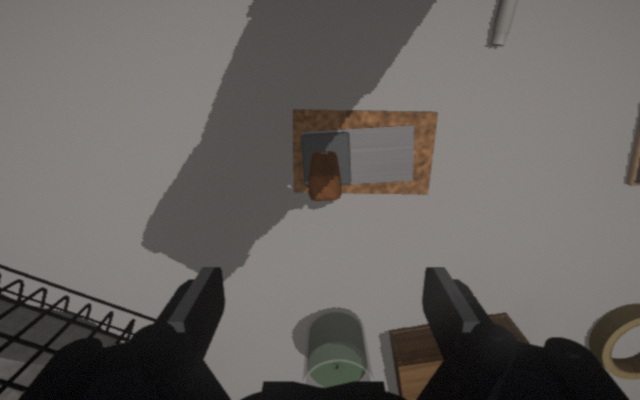

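View pics/s1.png

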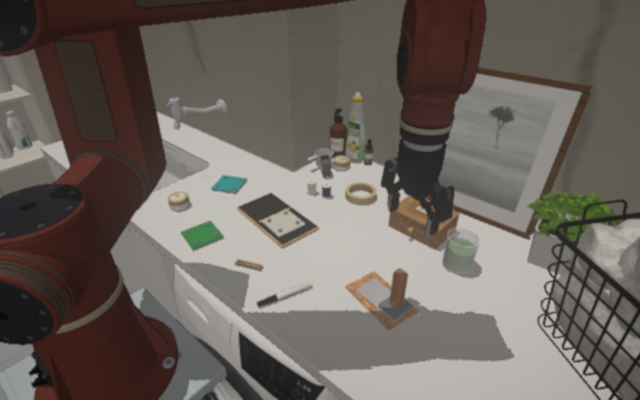

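The wrist view shows the pad at (292-437,110-195), the blade tip edge at x=413 and the handle top at about (325,190).

```bash
python3 - <<'E'
from h import *
m=camera_model("wrist")
w=cv2.imread("pics/w1.png")
cv2.imwrite("pics/w1c.png",cv2.resize(w[95:215,280:450],None,fx=4.5,fy=4.5,interpolation=cv2.INTER_CUBIC))
print(proj(m,get_state()["ee_pos"]))
E
```

```text
[322.53249378 267.64714502]
```

View pics/w1c.png

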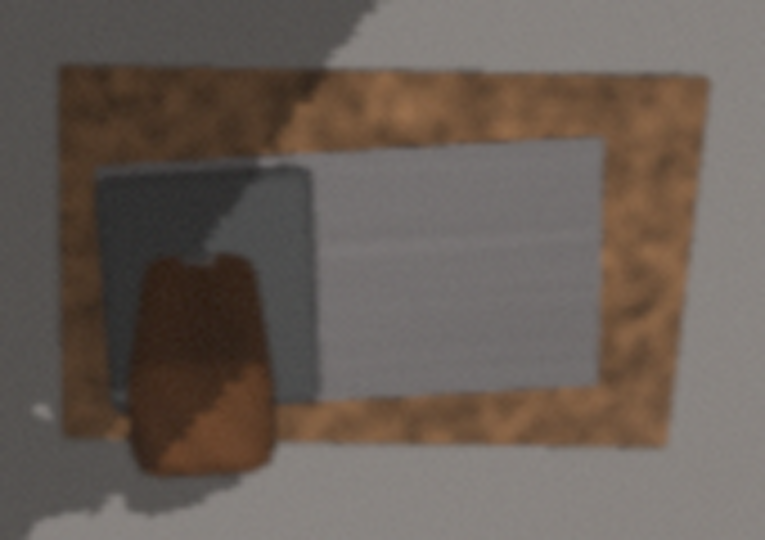

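```bash
python3 - <<'E'
from h import *
m=camera_model("wrist")
g=lambda p:(p[0]/4.5+280-.39,p[1]/4.5+95-.39)
P={}
for n,p,z in [("padA",(60,66),.004),("padB",(710,77),.004),("padC",(667,447),.004),("padD",(63,437),.004),("tipL",(604,138),.006),("tipR",(600,386),.006),("bladeRear",(97,172),.006),("heelFL",(310,170),.016),("heelFR",(320,402),.016),("htopL",(133,470),.112),("htopR",(270,470),.112)]:
    P[n]=ray(m,g(p),z); print(n,np.round(P[n]*1e3,1))
a=lambda u,v:np.round(np.degrees(np.arctan2(*(P[v]-P[u])[[1,0]])),2)
print("pad yaw",a("padA","padB"),a("padD","padC"), "lat",a("padC","padB")-90,a("padD","padA")-90,"centre",sum(P[k] for k in("padA","padB","padC","padD"))/4)
print("tip lat",a("tipR","tipL")-90, a("heelFR","heelFL")-90,np.linalg.norm(P["tipL"]-P["tipR"]))
tip=(P["tipL"]+P["tipR"])/2
for yaw in (76,77,78,79): 
  d=np.array([np.cos(np.radians(yaw)),np.sin(np.radians(yaw)),0]); print(yaw,np.round((tip-.095*d)*1e3,1))
# predicted reprojection of candidate lifter
for yaw in(76,78,80):
  d=np.array([np.cos(np.radians(yaw)),np.sin(np.radians(yaw)),0]);e=np.array([-d[1],d[0],0]);o=tip-.095*d;o[2]=.004
  q=lambda x,y,z:np.round((proj(m,o+x*d+y*e+[0,0,z])+.39-[280,95])*4.5)
  print(yaw,"tipL",q(.095,.03,.002),"rearL",q(-.023,.03,.002),"heelFL",q(.027,.028,.012),"heelFR",q(.027,-.028,.012),"htop",q(-.013,-.011,.11),q(.013,-.011,.11),q(-.013,.011,.11),q(.013,.011,.11))
E
```

```text
padA [ 425.3 -350.4    4. ]
padB [ 463.7 -207.1    4. ]
padC [ 549.7 -229.9    4. ]
padD [ 511.1 -373.7    4. ]
tipL [ 471.  -233.2    6. ]
tipR [ 529.5 -243.7    6. ]
bladeRear [ 450.2 -348.4    6. ]
heelFL [ 460.2 -300.8   16. ]
heelFR [ 513.9 -310.5   16. ]
htopL [ 488.1 -345.6  112. ]
htopR [ 494.  -322.3  112. ]
pad yaw 75.01 74.95 lat 75.21000000000001 74.82 centre [ 0.48744481 -0.29027545  0.004     ]
tip lat 79.84 79.78 0.059435191285079764
76 [ 477.3 -330.7    6. ]
77 [ 478.9 -331.1    6. ]
78 [ 480.5 -331.4    6. ]
79 [ 482.2 -331.7    6. ]
76 tipL [613. 136.] rearL [ 99. 137.] heelFL [320. 152.] heelFR [314. 391.] htop [126. 457.] [276. 457.] [124. 334.] [278. 334.]
78 tipL [608. 137.] rearL [ 96. 155.] heelFL [316. 162.] heelFR [318. 401.] htop [129. 477.] [278. 472.] [123. 355.] [276. 350.]
80 tipL [604. 137.] rearL [ 92. 173.] heelFL [311. 173.] heelFR [323. 410.] htop [133. 497.] [281. 488.] [122. 377.] [274. 366.]
```

```bash
python3 - <<'E'
from h import *
delta([.4832,-.332,.055],79.8)
m=camera_model("wrist")
print(ray(m,(337,372),.09),ray(m,(395,335),.062))
E
```

```text
t 1.25 pos [ 483.1 -333.3  230.6] F [ 1.1 -0.4  0.1] w 0.999
shift [7.025e+00 5.000e-03 5.300e-02] rot [-3.88 -0.   -0.04] yaw z 75.92 tilt x [-7.e-04  1.e-04 -1.e+00] q [-0.83  0.06  0.05  1.56 -0.   -0.58]
[ 0.68495659 -0.36877214  0.09      ] [ 0.67829786 -0.30141824  0.062     ]
```

>>> carry_out --pt "0.5 0 0.05 -1 0 0 -1" --pt "1.5 0 0.05 -3 0 0 -1" --pt "2.7 0 0.05 -3.9 0 0 -1" --pt "3.9 0 0.05 -3.9 0 0 -1" --pt "5.0 0 0.05 -3.9 0 0 -1" --pt "6.0 0 0.05 -3.9 0 0 -1" --pt "6.6 0 0.05 -3.9 0 0 -1" --pt "6.9 0 0.05 -3.9 0 0 -1" --pt "7.02 0 0.05 -3.9 0 0 -1" --pt "7.02 0 0.05 -3.9 0 0 -1"

```text
time: 2.25
ee_pos: [0.485, -0.3298, 0.0564]
tcp_rot: [-2.173, 1.57, -0.778]
wrist_force: [0.1, -0.5, -0.1]
width: 0.998
```

```bash
python3 - <<'E'
from h import *
delta([.4832,-.332,.055],79.8)
cv2.imwrite("pics/w2.png",read_camera("wrist"))
E
```

```text
t 2.25 pos [ 485.  -329.8   56.4] F [ 0.1 -0.5 -0.1] w 0.998
shift [ 0.055  0.055 -0.097] rot [ 0.11 -0.03  0.04] yaw z 79.91 tilt x [ 6.e-04 -6.e-04 -1.e+00] q [-0.82  0.11 -0.22  1.24  0.   -0.64]
```

View pics/w2.png

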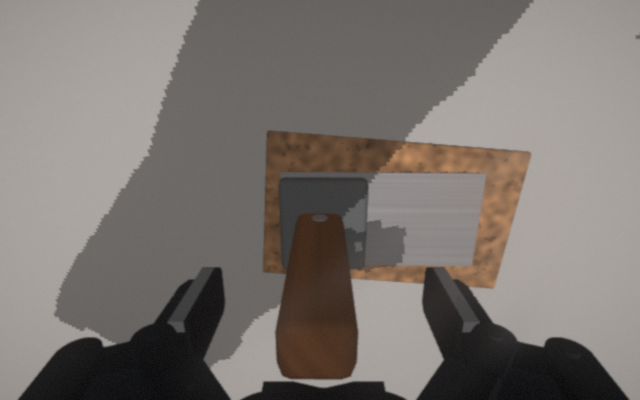

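>>> carry_out --pt "0.05 0 -0.08 0 0 0 -1" --pt "0.05 0 -0.08 0 0 0 -0.5" --pt "0.05 0 -0.08 0 0 0 0" --pt "0.05 0 -0.08 0 0 0 0.4" --pt "0.05 0 -0.08 0 0 0 1" --pt "0.05 0 -0.08 0 0 0 1" --pt "0.05 0 -0.08 0 0 0 1" --pt "0.05 0 -0.08 0 0 0 1"

```text
time: 3.1
ee_pos: [0.4844, -0.3319, 0.0548]
tcp_rot: [-2.217, 1.57, -0.822]
wrist_force: [0.6, -0.3, 3.3]
width: 0.295
```

```bash
python3 - <<'E'
from h import *
delta([.4832,-.332,.055],79.8)
E
```

```text
t 3.1 pos [ 484.4 -331.9   54.8] F [ 0.6 -0.3  3.3] w 0.295
shift [-0.009  0.046 -0.012] rot [ 0.1  -0.02  0.02] yaw z 79.9 tilt x [ 3.e-04 -4.e-04 -1.e+00] q [-0.82  0.11 -0.22  1.24  0.   -0.65]
```

```bash
python3 - <<'E'
from h import *
delta([.5035,-.0947,.125],79.9)
E
```

```text
t 3.1 pos [ 484.4 -331.9   54.8] F [ 0.6 -0.3  3.3] w 0.295
shift [-2.812  0.909  9.474] rot [ 0.   -0.02  0.02] yaw z 79.9 tilt x [ 3.e-04 -4.e-04 -1.e+00] q [-0.82  0.11 -0.22  1.24  0.   -0.65]
```

>>> carry_out --pt "-0.5 0 0 0 0 0 1" --pt "-1.3 0 0 0 0 0 1" --pt "-2.2 0.1 0.5 0 0 0 1" --pt "-2.8 0.2 1.8 0 0 0 1" --pt "-2.8 0.4 3.6 0 0 0 1" --pt "-2.8 0.6 5.4 0 0 0 1" --pt "-2.8 0.7 7.2 0 0 0 1" --pt "-2.8 0.85 8.6 0 0 0 1" --pt "-2.8 0.91 9.3 0 0 0 1" --pt "-2.8 0.91 9.5 0 0 0 1"

```text
time: 4.1
ee_pos: [0.5035, -0.092, 0.1253]
tcp_rot: [-0.837, 1.57, 0.56]
wrist_force: [-0.6, -0.2, -1.5]
width: 0.297
```

>>> carry_out --pt "0 0 0 0 0 0 1" --pt "0 0 0 0 0 0 1"

```text
time: 4.3
ee_pos: [0.5035, -0.0947, 0.1248]
tcp_rot: [-2.514, 1.57, -1.12]
wrist_force: [0.3, -0.3, -1.3]
width: 0.3
```

```bash
python3 - <<'E'
from h import *
delta([.5035,-.0947,.125],79.9)
im=read_camera("wrist");sc=read_camera("scene");sd=read_camera("side")
cv2.imwrite("pics/w3.png",im);cv2.imwrite("pics/s3.png",sc);cv2.imwrite("pics/d3.png",sd)
E
```

```text
t 4.3 pos [503.5 -94.7 124.8] F [ 0.3 -0.3 -1.3] w 0.3
shift [-0.009  0.001  0.001] rot [-0.03 -0.02  0.01] yaw z 79.87 tilt x [ 2.e-04 -4.e-04 -1.e+00] q [-0.44 -0.16 -0.35  1.37 -0.   -0.26]
```

View pics/w3.png

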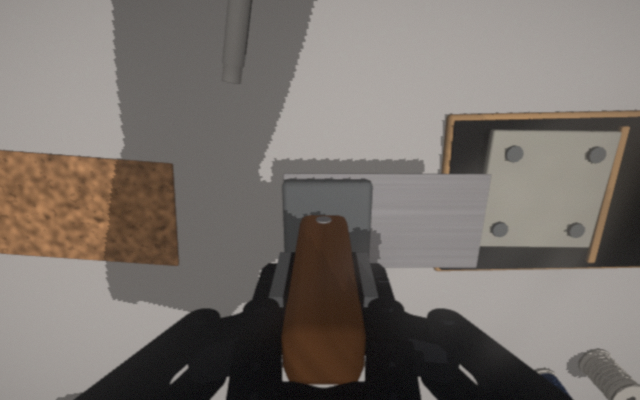

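View pics/s3.png

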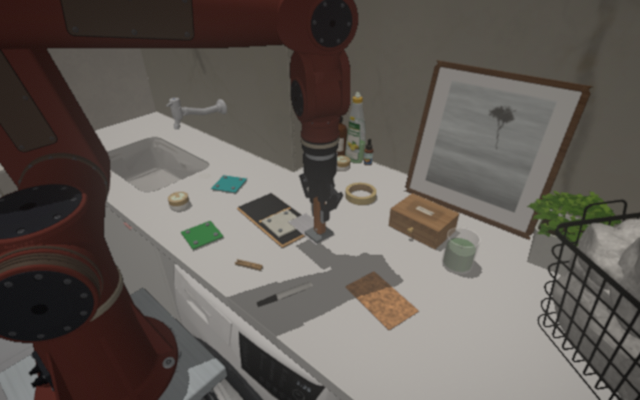

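View pics/d3.png

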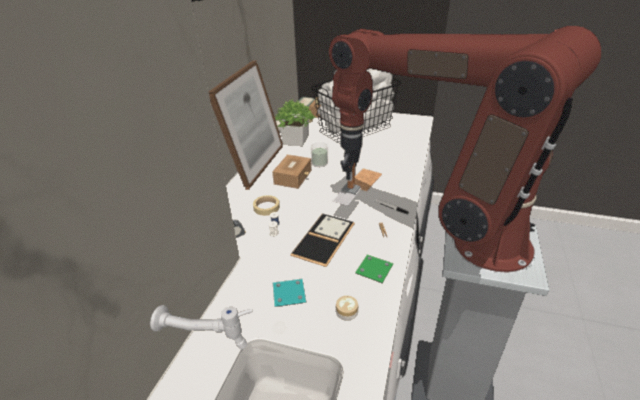

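The lifter is held with its blade level. The wrist view shows the slab near edge at x≈485 (rows 130-248) and the rib at (590-628,127-262).

```bash
python3 - <<'E'
import cv2
w=cv2.imread("pics/w3.png")
cv2.imwrite("pics/w3c.png",cv2.resize(w[100:280,430:640],None,fx=3.3,fy=3.3,interpolation=cv2.INTER_CUBIC))
E
```

```text
(no output)
```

View pics/w3c.png

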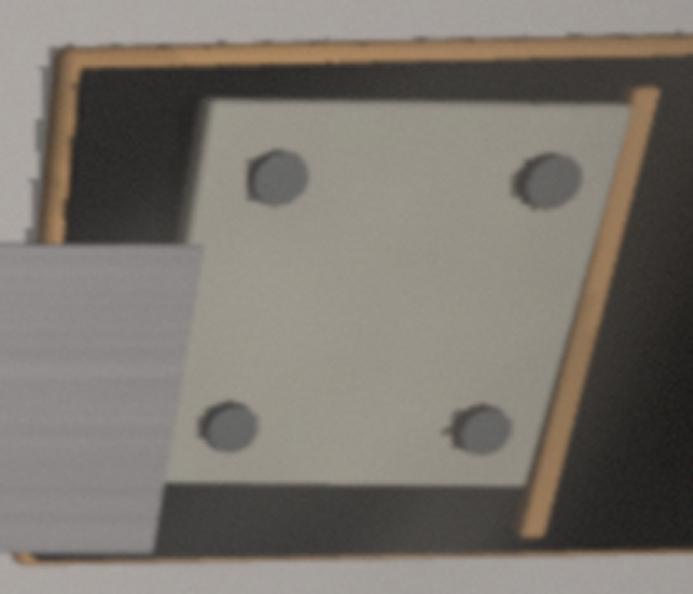

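```bash
python3 - <<'E'
from h import *
m=camera_model("wrist")
g=lambda p:(p[0]/3.3+430-.35,p[1]/3.3+100-.35)
P={}
for n,p,z in [("brd",(55,48),.012),("brdtop",(693,36),.012),("slabNL",(207,98),.022),("slabFL",(635,102),.022),("slabFR",(527,487),.022),("slabNR",(165,484),.022),("f1",(278,177),.026),("f2",(553,180),.026),("f3",(483,429),.026),("f4",(231,427),.026),("ribL",(632,90),.015),("ribR",(520,532),.015),("tipL",(203,246),.0758),("tipR",(154,551),.0758)]:
    P[n]=ray(m,g(p),z); print(n,np.round(P[n]*1e3,1))
a=lambda u,v:np.round(np.degrees(np.arctan2(*(P[v]-P[u])[[1,0]])),2)
print("board",a("brd","brdtop"),"slab",a("slabNL","slabFL"),a("slabNR","slabFR"),a("slabNR","slabNL")-90,a("slabFR","slabFL")-90,"feet",a("f1","f2"),a("f4","f3"),a("f4","f1")-90,a("f3","f2")-90,"rib",a("ribR","ribL")-90,"tip",a("tipR","tipL")-90)
print("tip",(P["tipL"]+P["tipR"])/2,"tcp",get_state()["ee_pos"])
print("feet c",(P["f1"]+P["f2"]+P["f3"]+P["f4"])/4)
E
```

```text
brd [461.6   1.9  12. ]
brdtop [483.3 137.   12. ]
slabNL [476.   29.4  22. ]
slabFL [492.7 118.   22. ]
slabFR [581.3 101.8  22. ]
slabNR [565.5  17.8  22. ]
f1 [494.5  42.1  26. ]
f2 [505.4  99.3  26. ]
f3 [561.8  87.9  26. ]
f4 [551.2  31.5  26. ]
ribL [492.  122.8  15. ]
ribR [598.2 106.1  15. ]
tipL [489.3   4.2  75.8]
tipR [547.6  -6.2  75.8]
board 80.9 slab 79.32 79.32 82.58000000000001 79.59 feet 79.22 79.35 79.38999999999999 78.59 rib 81.06 tip 79.91
tip [ 0.51842782 -0.00096517  0.0758    ] tcp [ 0.50339636 -0.09490581  0.12458093]
feet c [0.52822909 0.06520015 0.026     ]
```

```bash
python3 - <<'E'
from h import *
delta([.5061,-.0854,.068],81.0)
E
```

```text
t 4.45 pos [503.4 -94.9 124.6] F [-0.3 -0.4 -1.3] w 0.297
shift [ 2.263 -0.039  0.394] rot [-1.18 -0.01 -0.  ] yaw z 79.82 tilt x [-1.e-04 -1.e-04 -1.e+00] q [-0.44 -0.16 -0.35  1.37 -0.   -0.26]
```

>>> carry_out --pt "0.3 -0.04 0.2 -0.6 0 0 1" --pt "0.9 -0.04 0.38 -1.2 0 0 1" --pt "1.5 -0.04 0.38 -1.2 0 0 1" --pt "2.0 -0.04 0.38 -1.2 0 0 1" --pt "2.2 -0.04 0.38 -1.2 0 0 1" --pt "2.26 -0.04 0.38 -1.2 0 0 1" --pt "2.26 -0.04 0.38 -1.2 0 0 1"

```text
time: 5.15
ee_pos: [0.5062, -0.0848, 0.0681]
tcp_rot: [-1.654, 1.571, -0.239]
wrist_force: [0.3, 0.2, -1.2]
width: 0.296
```

```bash
python3 - <<'E'
from h import *
delta([.5061,-.0854,.068],81.0)
im=read_camera("wrist")
cv2.imwrite("pics/w4.png",cv2.resize(im[110:300,390:600],None,fx=3.1,fy=3.1,interpolation=cv2.INTER_CUBIC))
E
```

```text
t 5.15 pos [506.2 -84.8  68.1] F [ 0.3  0.2 -1.2] w 0.296
shift [ 0.003 -0.001 -0.022] rot [ 0.09 -0.    0.  ] yaw z 81.09 tilt x [ 1.e-04 -0.e+00 -1.e+00] q [-0.42 -0.13 -0.43  1.27  0.   -0.27]
```

View pics/w4.png

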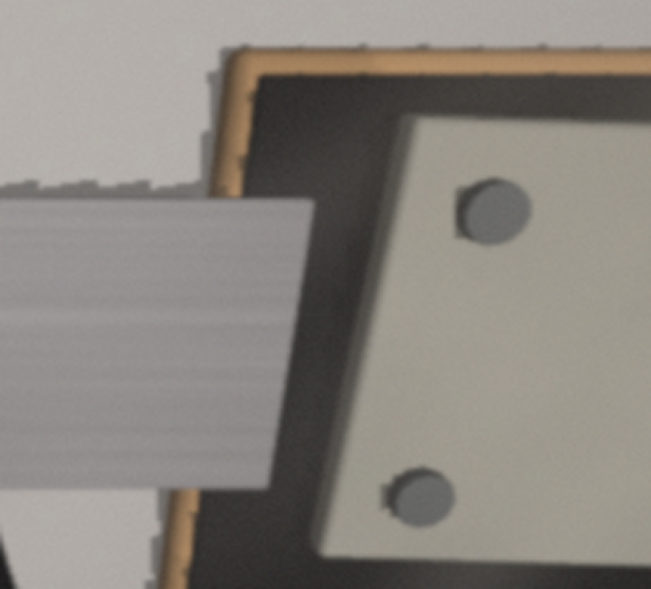

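The tip is about 12 mm short of the slab edge, centred on it and above the rubber. Now I lower until it touches.

>>> carry_out --pt "0.06 0 0 0 0 0 1" --pt "0.12 0 0 0 0 0 1" --pt "0.15 0 0 0 0 0 1"

```text
time: 5.5
ee_pos: [0.5063, -0.0848, 0.0644]
tcp_rot: [-1.826, 1.57, -0.411]
wrist_force: [-0.5, -0.9, -2.8]
width: 0.299
```

>>> carry_out --pt "0.02 0 0 0 0 0 1" --pt "0.02 0 0 0 0 0 1"

```text
time: 5.7
ee_pos: [0.5061, -0.0848, 0.0638]
tcp_rot: [-0.272, 1.571, 1.144]
wrist_force: [0.3, 0.4, -2.4]
width: 0.295
```

>>> carry_out --pt "0.02 0 0 0 0 0 1" --pt "0.02 0 0 0 0 0 1"

```text
time: 5.9
ee_pos: [0.5061, -0.0847, 0.0633]
tcp_rot: [-1.76, 1.571, -0.344]
wrist_force: [0.2, 0.8, -2.3]
width: 0.298
```

>>> carry_out --pt "0.02 0 0 0 0 0 1" --pt "0.02 0 0 0 0 0 1"

```text
time: 6.1
ee_pos: [0.5061, -0.0848, 0.0628]
tcp_rot: [-1.656, 1.571, -0.24]
wrist_force: [0.4, 0.8, -0.9]
width: 0.301
```

>>> carry_out --pt "0.02 0 0 0 0 0 1" --pt "0.02 0 0 0 0 0 1"

```text
time: 6.3
ee_pos: [0.5062, -0.0848, 0.0626]
tcp_rot: [-1.661, 1.57, -0.246]
wrist_force: [-1.5, -0.8, 2.4]
width: 0.297
```

>>> carry_out --pt "-0.02 0 0 0 0 0 1" --pt "-0.02 0 0.08 0 0 0 1" --pt "-0.02 0 0.2 0 0 0 1" --pt "-0.02 0 0.32 0 0 0 1" --pt "-0.02 0 0.44 0 0 0 1" --pt "-0.02 0 0.54 0 0 0 1" --pt "-0.02 0 0.58 0 0 0 1"

```text
time: 7.0
ee_pos: [0.5084, -0.0701, 0.0627]
tcp_rot: [0.922, 1.571, 2.338]
wrist_force: [-0.5, 0.2, -1.0]
width: 0.297
```

```bash
python3 - <<'E'
from h import *
delta([.5061,-.0854,.068],81.0)
im=read_camera("wrist")
cv2.imwrite("pics/w5.png",cv2.resize(im[110:300,390:600],None,fx=3.1,fy=3.1,interpolation=cv2.INTER_CUBIC))
E
```

```text
t 7.0 pos [508.4 -70.1  62.7] F [-0.5  0.2 -1. ] w 0.297
shift [-0.211 -0.005 -0.62 ] rot [ 0.12  0.   -0.01] yaw z 81.12 tilt x [-1.e-04  1.e-04 -1.e+00] q [-0.39 -0.12 -0.44  1.26  0.   -0.24]
```

View pics/w5.png

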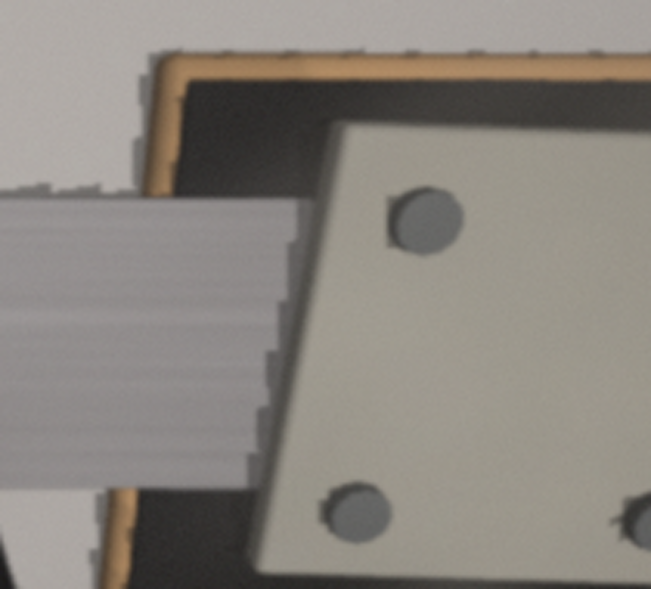

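The blade is now under the slab's edge. I carry on in.

>>> carry_out --pt "-0.01 0 0.06 0 0 0 1" --pt "-0.01 0 0.14 0 0 0 1" --pt "-0.01 0 0.2 0 0 0 1" --pt "-0.01 0 0.24 0 0 0 1"

```text
time: 7.45
ee_pos: [0.5094, -0.0645, 0.0631]
tcp_rot: [-2.524, 1.571, -1.109]
wrist_force: [0.2, -0.1, -1.8]
width: 0.296
```

>>> carry_out --pt "0 0 0.06 0 0 0 1" --pt "0 0 0.12 0 0 0 1" --pt "0 0 0.18 0 0 0 1"

```text
time: 7.75
ee_pos: [0.51, -0.06, 0.0631]
tcp_rot: [-2.463, 1.571, -1.047]
wrist_force: [0.6, -0.2, -1.1]
width: 0.297
```

```bash
python3 - <<'E'
from h import *
delta([.5061,-.0854,.068],81.0)
im=read_camera("wrist")
cv2.imwrite("pics/w6.png",cv2.resize(im[110:300,390:640],None,fx=3.1,fy=3.1,interpolation=cv2.INTER_CUBIC))
E
```

```text
t 7.75 pos [510.  -60.   63.1] F [ 0.6 -0.2 -1.1] w 0.297
shift [-1.960e-01 -1.000e-03 -1.027e+00] rot [ 0.1  -0.01  0.01] yaw z 81.1 tilt x [ 1.e-04 -2.e-04 -1.e+00] q [-0.37 -0.12 -0.43  1.26 -0.   -0.22]
```

View pics/w6.png

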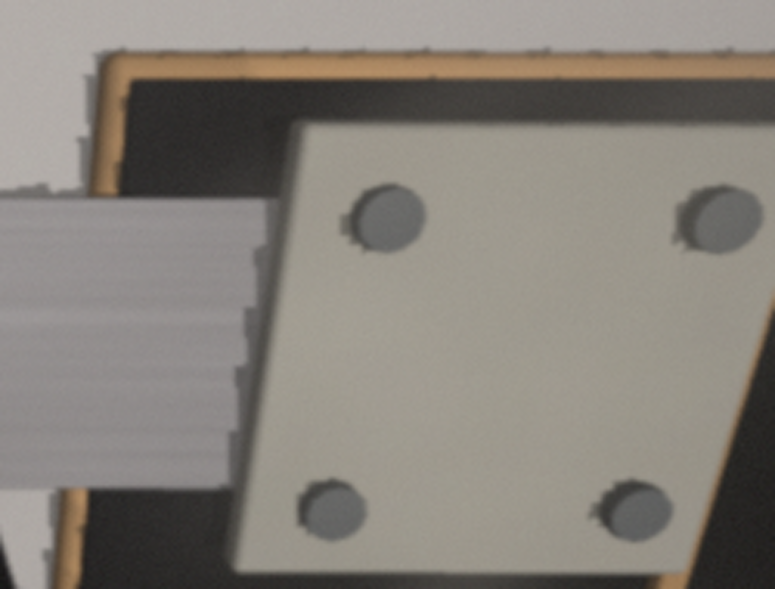

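>>> carry_out --pt "0 0 0.06 0 0 0 1" --pt "0 0 0.1 0 0 0 1"

```text
time: 8.0
ee_pos: [0.5104, -0.0575, 0.0631]
tcp_rot: [-1.852, 1.571, -0.437]
wrist_force: [-1.2, -0.6, -1.3]
width: 0.296
```

>>> carry_out --pt "0 0 0.06 0 0 0 1" --pt "0 0 0.1 0 0 0 1"

```text
time: 8.2
ee_pos: [0.5108, -0.055, 0.0631]
tcp_rot: [-1.754, 1.571, -0.338]
wrist_force: [0.3, -1.3, -0.7]
width: 0.296
```

>>> carry_out --pt "0 0 0.06 0 0 0 1" --pt "0 0 0.08 0 0 0 1"

```text
time: 8.4
ee_pos: [0.5111, -0.053, 0.0631]
tcp_rot: [-1.556, 1.571, -0.14]
wrist_force: [-0.5, -1.1, -1.4]
width: 0.296
```

>>> carry_out --pt "0 0 0.02 0 0 0 1" --pt "0 0 0.04 0 0 0 1"

```text
time: 8.6
ee_pos: [0.5113, -0.0522, 0.0631]
tcp_rot: [-1.958, 1.571, -0.542]
wrist_force: [-0.6, -0.7, -1.9]
width: 0.293
```

>>> carry_out --pt "0 0 0.02 0 0 0 1" --pt "0 0 0.04 0 0 0 1"

```text
time: 8.8
ee_pos: [0.5114, -0.0512, 0.0631]
tcp_rot: [-1.356, 1.571, 0.059]
wrist_force: [0.7, -0.3, -1.2]
width: 0.296
```

>>> carry_out --pt "0 0 0.02 0 0 0 1" --pt "0 0 0.04 0 0 0 1"

```text
time: 9.0
ee_pos: [0.5116, -0.0507, 0.0633]
tcp_rot: [-2.865, 1.569, -1.45]
wrist_force: [-0.7, -6.2, -0.4]
width: 0.296
```

>>> carry_out --pt "0 0 0.02 0 0 0 1" --pt "0 0 0.04 0 0 0 1"

```text
time: 9.2
ee_pos: [0.5118, -0.0505, 0.0635]
tcp_rot: [-2.978, 1.568, -1.563]
wrist_force: [-3.2, -9.5, 1.6]
width: 0.299
```

```bash
python3 - <<'E'
from h import *
delta([.5061,-.0854,.068],81.0)
im=read_camera("wrist")
cv2.imwrite("pics/w7.png",cv2.resize(im[110:300,390:640],None,fx=3.1,fy=3.1,interpolation=cv2.INTER_CUBIC))
E
```

```text
t 9.2 pos [511.8 -50.5  63.5] F [-3.2 -9.5  1.6] w 0.299
shift [-0.177  0.009 -1.415] rot [ 0.07 -0.17  0.03] yaw z 81.07 tilt x [ 0.    -0.003 -1.   ] q [-0.35 -0.12 -0.43  1.26 -0.   -0.2 ]
```

View pics/w7.png

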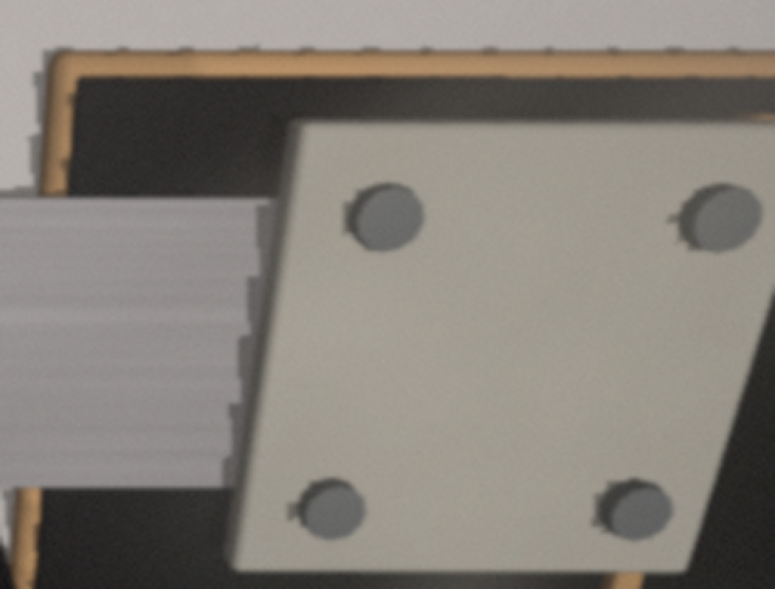

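The overhang now covers the rib, and the reaction reads about 10 N. I hold it there.

>>> carry_out --pt "0 0 0 0 0 0 1" --pt "0 0 0 0 0 0 1"

```text
time: 9.45
ee_pos: [0.5118, -0.0505, 0.0634]
tcp_rot: [-2.996, 1.568, -1.581]
wrist_force: [-2.4, -7.1, 0.5]
width: 0.298
```

>>> carry_out --pt "0 0 0.005 0 0 0 1" --pt "0 0 0.005 0 0 0 1"

```text
time: 9.65
ee_pos: [0.5118, -0.0505, 0.0635]
tcp_rot: [-2.996, 1.568, -1.581]
wrist_force: [-2.6, -8.6, 1.6]
width: 0.296
```

>>> carry_out --pt "0 0 0 0 0 0 1" --pt "0 0 0 0 0 0 1" --pt "0 0 0 0 0 0 1"

```text
time: 9.95
ee_pos: [0.5118, -0.0505, 0.0635]
tcp_rot: [-2.959, 1.568, -1.544]
wrist_force: [-2.1, -7.7, 1.7]
width: 0.296
```

>>> carry_out --pt "0 0 0.015 0 0 0 1" --pt "0 0 0.015 0 0 0 1" --pt "0 0 0.015 0 0 0 1"

```text
time: 10.25
ee_pos: [0.5119, -0.0505, 0.0636]
tcp_rot: [-2.999, 1.567, -1.585]
wrist_force: [-2.4, -9.7, 2.0]
width: 0.299
```

>>> carry_out --pt "0 0 0 0 0 0 1" --pt "0 0 0 0 0 0 1" --pt "0 0 0 0 0 0 1" --pt "0 0 0 0 0 0 1"

```text
time: 10.65
ee_pos: [0.5119, -0.0505, 0.0636]
tcp_rot: [-3.003, 1.567, -1.588]
wrist_force: [-2.5, -10.1, 0.5]
width: 0.294
```

```bash
python3 - <<'E'
from h import *
delta([.5061,-.0854,.068],81.0)
print(np.round(camera_model("wrist")["world_from_camera"],3)[:3,3])
E
```

```text
t 10.65 pos [511.9 -50.5  63.6] F [ -2.5 -10.1   0.5] w 0.294
shift [-0.171  0.01  -1.417] rot [ 0.05 -0.22  0.03] yaw z 81.05 tilt x [-1.0e-04 -3.8e-03 -1.0e+00] q [-0.35 -0.12 -0.43  1.26 -0.   -0.19]
[ 0.429 -0.037  0.206]
```

Held at about 10 N for 0.7 s. Next I back the blade off by about 1 mm and work out the lifting path: slab cross-section against the rib, lifter kept level, tip staying in the near rebate.

>>> carry_out --pt "0 0 -0.05 0 0 0 1" --pt "0 0 -0.1 0 0 0 1" --pt "0 0 -0.13 0 0 0 1" --pt "0 0 -0.13 0 0 0 1"

```text
time: 11.05
ee_pos: [0.5112, -0.0516, 0.0629]
tcp_rot: [0.281, 1.57, 1.697]
wrist_force: [0.4, 1.5, -1.6]
width: 0.299
```

```bash
cat > path.py <<'E'
from h import *
def C(t):
    s,c=np.sin(t),np.cos(t)
    if t<np.radians(5.7): return np.array([3.6*s,3.6*c])
    k=6*c if t<np.radians(36.9) else max(8-3/s,0)
    return np.array([6-k*c,3+k*s])
def T(deg,m=1.2):
    t=np.radians(min(deg,90)); s,c=np.sin(t),np.cos(t)
    P=C(t)+(74+2*s+m)*np.array([-c,s])
    if deg>90:
        a=np.radians(deg-90); q=P-[12.4,0]
        P=np.array([12.4,0])+[q[0]*np.cos(a)+q[1]*np.sin(a),q[1]*np.cos(a)-q[0]*np.sin(a)]
    return P
d=np.array([np.cos(np.radians(81)),np.sin(np.radians(81))])
p0=np.array([511.6,-50.9])
def tcp(deg,m=1.2):
    P=T(deg,m); xy=p0+(P[0]+74)*d; return np.array([xy[0],xy[1],62.7+P[1]-2])/1e3
def rows(degs,m=1.2):
    s=get_state();R=Rt(s)
    for g in degs: print(g,np.round(R.T@(tcp(g,m)-s["ee_pos"])/.025,2), np.round(tcp(g,m)*1e3,1))
E
python3 - <<'E'
from path import *
delta([.5061,-.0854,.068],81.0)
rows([0,1,2,3,4,5,6,8,10,12,15])
E
```

```text
t 11.05 pos [511.2 -51.6  62.9] F [ 0.4  1.5 -1.6] w 0.299
shift [-0.205 -0.008 -1.366] rot [ 0.11  0.04 -0.01] yaw z 81.11 tilt x [-1.e-04  7.e-04 -1.e+00] q [-0.36 -0.12 -0.43  1.26  0.   -0.2 ]
0 [-0.06 -0.01 -0.02] [511.4 -52.1  64.3]
1 [-0.11 -0.01 -0.02] [511.4 -52.   65.6]
2 [-0.16 -0.01 -0.01] [511.4 -52.   66.9]
3 [-0.21 -0.01 -0.01] [511.4 -51.9  68.2]
4 [-0.27 -0.01 -0.  ] [511.5 -51.8  69.5]
5 [-0.32 -0.01  0.  ] [511.5 -51.7  70.9]
6 [-0.37 -0.01 -0.01] [511.5 -51.8  72.2]
8 [-0.48 -0.01  0.01] [511.5 -51.5  75. ]
10 [-0.6  -0.01  0.02] [511.6 -51.1  77.8]
12 [-0.71 -0.01  0.04] [511.6 -50.6  80.6]
15 [-0.88 -0.01  0.08] [511.8 -49.7  84.8]
```

>>> carry_out --pt "-0.06 0 -0.02 0 0 0 1" --pt "-0.11 0 -0.02 0 0 0 1" --pt "-0.16 0 -0.02 0 0 0 1" --pt "-0.21 0 -0.01 0 0 0 1" --pt "-0.27 0 -0.01 0 0 0 1" --pt "-0.32 0 0 0 0 0 1" --pt "-0.37 0 0 0 0 0 1" --pt "-0.48 0 0.01 0 0 0 1" --pt "-0.6 0 0.02 0 0 0 1" --pt "-0.6 0 0.02 0 0 0 1"

```text
time: 12.05
ee_pos: [0.5117, -0.0515, 0.0787]
tcp_rot: [-1.731, 1.57, -0.315]
wrist_force: [-0.3, -0.3, -2.1]
width: 0.292
```

```bash
python3 - <<'E'
from path import *
im=read_camera("wrist")
cv2.imwrite("pics/w8.png",im[90:310,380:640].repeat(3,0).repeat(3,1)[:600,:780])
delta([.5061,-.0854,.068],81.0)
rows([12,15,18,21,24,27,30,33,36,38])
im=read_camera("side")
cv2.imwrite("pics/d8.png",cv2.resize(im[150:290,270:420],None,fx=4,fy=4,interpolation=cv2.INTER_CUBIC))
E
```

```text
t 12.1 pos [511.6 -51.5  78.4] F [ 0.4 -0.4 -1.4] w 0.293
shift [ 0.416  0.007 -1.373] rot [ 0.1  -0.01  0.03] yaw z 81.1 tilt x [ 6.e-04 -3.e-04 -1.e+00] q [-0.36 -0.13 -0.41  1.29 -0.   -0.2 ]
12 [-0.09  0.    0.04] [511.6 -50.6  80.6]
15 [-0.26  0.    0.07] [511.8 -49.7  84.8]
18 [-0.42  0.    0.12] [512.  -48.5  88.9]
21 [-0.58  0.    0.18] [512.2 -47.1  92.9]
24 [-0.74  0.    0.25] [512.5 -45.4  96.8]
27 [-0.89  0.    0.32] [512.8 -43.6 100.7]
30 [-1.04  0.    0.4 ] [513.1 -41.5 104.4]
33 [-1.18  0.    0.5 ] [513.4 -39.2 108. ]
36 [-1.32  0.    0.6 ] [513.8 -36.8 111.4]
38 [-1.37  0.    0.72] [514.3 -33.8 112.7]
```

View pics/w8.png

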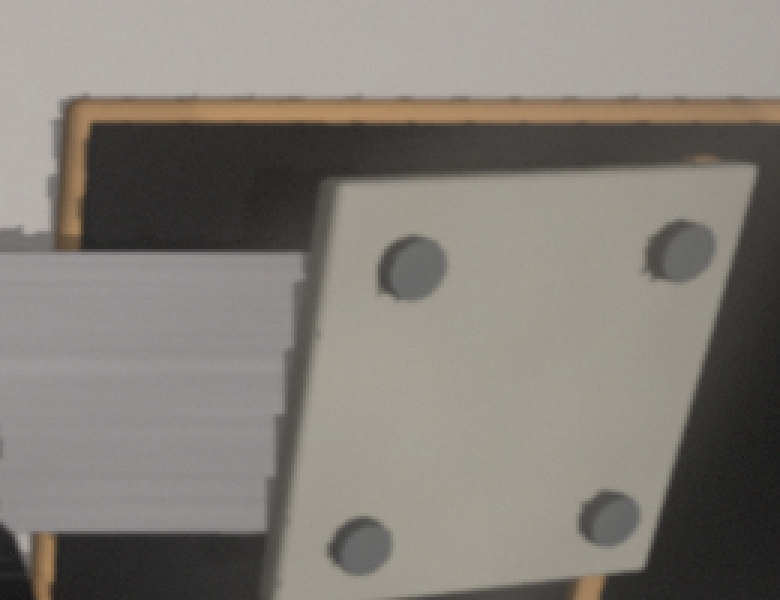

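View pics/d8.png

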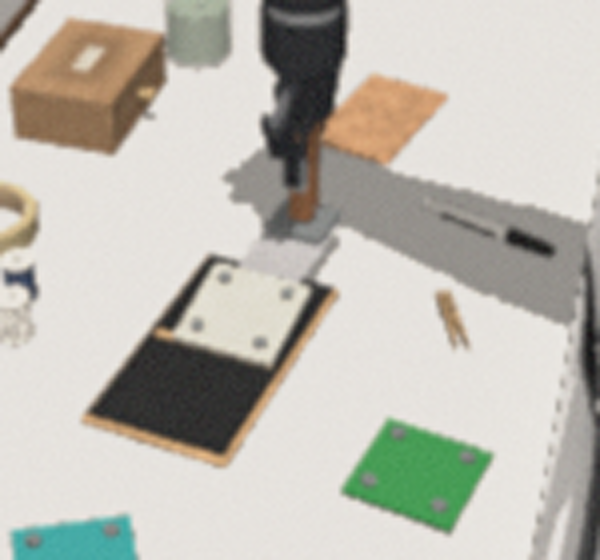

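The slab is rising about the rib with the blade still under the edge. I continue along the path.

>>> carry_out --pt "-0.09 0 0.04 0 0 0 1" --pt "-0.26 0 0.07 0 0 0 1" --pt "-0.42 0 0.12 0 0 0 1" --pt "-0.58 0 0.18 0 0 0 1" --pt "-0.74 0 0.25 0 0 0 1" --pt "-0.89 0 0.32 0 0 0 1" --pt "-1.04 0 0.4 0 0 0 1" --pt "-1.18 0 0.5 0 0 0 1" --pt "-1.28 0 0.58 0 0 0 1" --pt "-1.28 0 0.58 0 0 0 1"

```text
time: 13.15
ee_pos: [0.5138, -0.0369, 0.1105]
tcp_rot: [-1.719, 1.57, -0.303]
wrist_force: [-0.0, -0.1, -1.5]
width: 0.295
```

```bash
python3 - <<'E'
from path import *
im=read_camera("wrist")
cv2.imwrite("pics/w9.png",im[90:310,380:640].repeat(3,0).repeat(3,1)[:600,:780])
delta([.5061,-.0854,.068],81.0)
rows([36,38,41,44,47,50,53,56,59,62,65])
im=read_camera("side")
cv2.imwrite("pics/d9.png",cv2.resize(im[150:290,270:420],None,fx=4,fy=4,interpolation=cv2.INTER_CUBIC))
E
```

```text
t 13.2 pos [513.7 -37.  110.2] F [-0.7 -0.4 -1.8] w 0.299
shift [ 1.689  0.002 -1.958] rot [ 0.11 -0.01  0.02] yaw z 81.11 tilt x [ 3.e-04 -2.e-04 -1.e+00] q [-0.33 -0.14 -0.37  1.35 -0.   -0.17]
36 [-0.05 -0.    0.01] [513.8 -36.8 111.4]
38 [-0.1  -0.    0.13] [514.3 -33.8 112.7]
41 [-0.24 -0.    0.23] [514.7 -31.5 116.1]
44 [-0.37 -0.    0.33] [515.1 -28.9 119.5]
47 [-0.5  -0.    0.44] [515.5 -26.2 122.6]
50 [-0.62 -0.    0.56] [516.  -23.2 125.6]
53 [-0.73 -0.01  0.69] [516.5 -20.1 128.4]
56 [-0.83 -0.01  0.82] [517.  -16.8 131.1]
59 [-0.93 -0.01  0.96] [517.6 -13.3 133.5]
62 [-1.02 -0.01  1.11] [518.1  -9.7 135.7]
65 [-1.1  -0.01  1.26] [518.7  -6.  137.7]
```

View pics/w9.png

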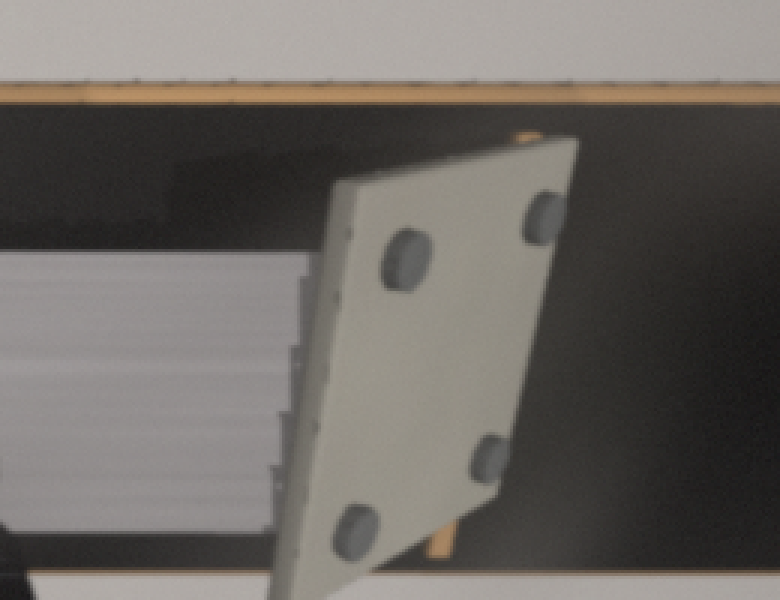

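View pics/d9.png

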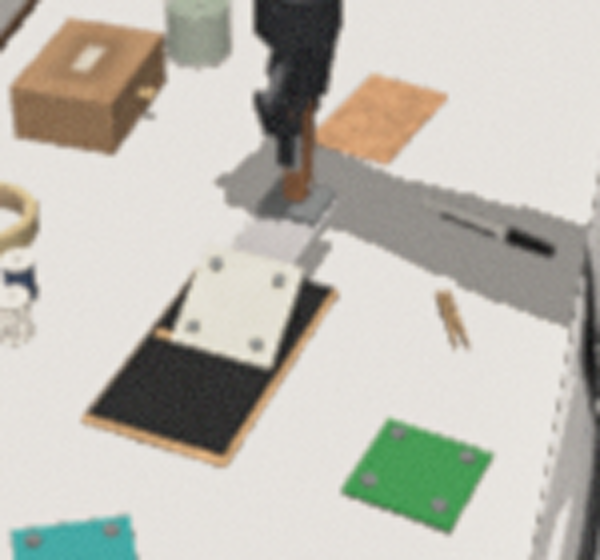

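Steady at about 35°, with the far edge on the rib. Continuing.

>>> carry_out --pt "-0.06 0 0.06 0 0 0 1" --pt "-0.14 0 0.14 0 0 0 1" --pt "-0.24 0 0.23 0 0 0 1" --pt "-0.37 0 0.33 0 0 0 1" --pt "-0.5 0 0.44 0 0 0 1" --pt "-0.62 0 0.56 0 0 0 1" --pt "-0.73 0 0.69 0 0 0 1" --pt "-0.83 0 0.82 0 0 0 1" --pt "-0.93 0 0.96 0 0 0 1" --pt "-0.93 0 0.96 0 0 0 1"

```text
time: 14.25
ee_pos: [0.5175, -0.013, 0.1338]
tcp_rot: [-1.535, 1.57, -0.119]
wrist_force: [-0.0, -0.6, -1.7]
width: 0.298
```

```bash
python3 - <<'E'
from path import *
im=read_camera("wrist")
cv2.imwrite("pics/w10.png",im[60:280,380:640].repeat(3,0).repeat(3,1)[:600,:780])
delta([.5061,-.0854,.068],81.0)
rows([62,65,68,71,74,77,80,83,86,88,90,92,94,96,98,100,103,106])
im=read_camera("side")
cv2.imwrite("pics/d10.png",cv2.resize(im[150:290,270:420],None,fx=4,fy=4,interpolation=cv2.INTER_CUBIC))
E
```

```text
t 14.3 pos [517.5 -13.2 133.5] F [ 0.6 -1.3 -1.6] w 0.296
shift [ 2.621  0.004 -2.923] rot [ 0.12 -0.    0.02] yaw z 81.12 tilt x [ 4.e-04 -1.e-04 -1.e+00] q [-0.28 -0.14 -0.33  1.39 -0.   -0.12]
62 [-0.09 -0.    0.14] [518.1  -9.7 135.7]
65 [-0.17 -0.01  0.29] [518.7  -6.  137.7]
68 [-0.24 -0.01  0.45] [519.3  -2.2 139.6]
71 [-0.31 -0.01  0.61] [519.9   1.8 141.2]
74 [-0.36 -0.01  0.77] [520.6   5.8 142.5]
77 [-0.41 -0.01  0.94] [521.2   9.9 143.7]
80 [-0.44 -0.01  1.1 ] [521.9  14.  144.6]
83 [-0.47 -0.01  1.27] [522.5  18.2 145.3]
86 [-0.49 -0.01  1.44] [523.2  22.5 145.7]
88 [-0.49 -0.01  1.56] [523.7  25.3 145.8]
90 [-0.5  -0.01  1.67] [524.1  28.1 145.9]
92 [-0.5  -0.01  1.79] [524.6  31.1 146.1]
94 [-0.51 -0.01  1.91] [525.   34.  146.1]
96 [-0.5  -0.01  2.03] [525.5  36.9 146.1]
98 [-0.5  -0.01  2.15] [526.   39.9 146. ]
100 [-0.49 -0.01  2.27] [526.4  42.8 145.7]
103 [-0.47 -0.01  2.45] [527.1  47.2 145.2]
106 [-0.43 -0.01  2.62] [527.8  51.6 144.4]
```

View pics/w10.png

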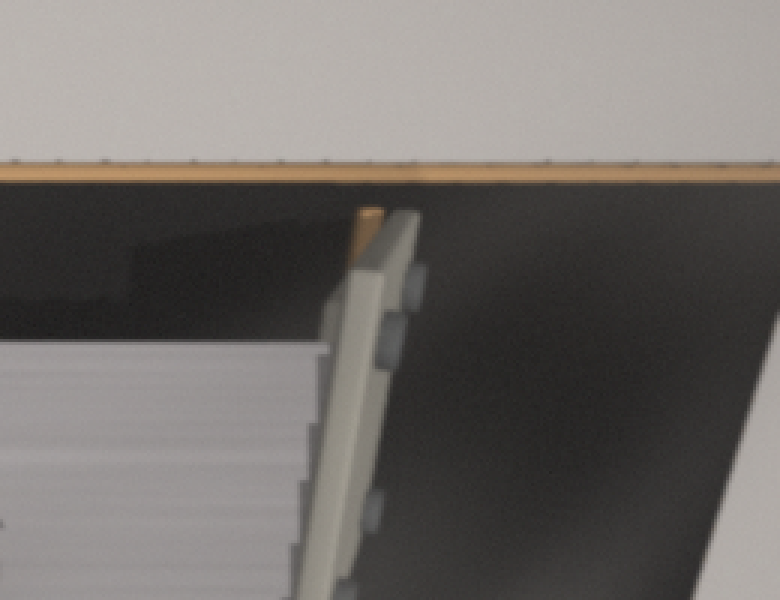

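View pics/d10.png

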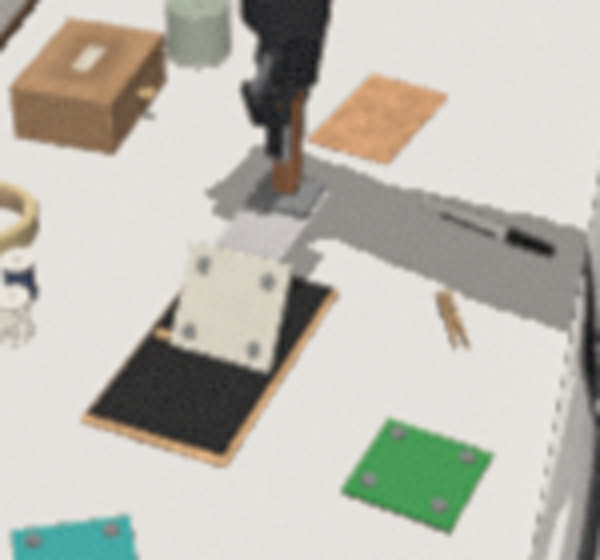

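Going well at about 60°, and the slab has already settled over the rib. I take it on to about 88°.

>>> carry_out --pt "-0.09 0 0.14 0 0 0 1" --pt "-0.17 0 0.29 0 0 0 1" --pt "-0.24 0 0.45 0 0 0 1" --pt "-0.31 0 0.61 0 0 0 1" --pt "-0.36 0 0.77 0 0 0 1" --pt "-0.41 0 0.94 0 0 0 1" --pt "-0.44 0 1.1 0 0 0 1" --pt "-0.47 0 1.25 0 0 0 1" --pt "-0.48 0 1.38 0 0 0 1" --pt "-0.48 0 1.45 0 0 0 1"

```text
time: 15.35
ee_pos: [0.523, 0.0228, 0.1453]
tcp_rot: [-1.051, 1.571, 0.365]
wrist_force: [0.4, -0.5, -1.1]
width: 0.295
```

```bash
python3 - <<'E'
from path import *
im=read_camera("wrist")
cv2.imwrite("pics/w11.png",im[60:280,380:640].repeat(3,0).repeat(3,1)[:600,:780])
delta([.5061,-.0854,.068],81.0)
rows([88,90,92,94,96,98,100,103,106])
im=read_camera("side")
cv2.imwrite("pics/d11.png",cv2.resize(im[150:290,270:420],None,fx=4,fy=4,interpolation=cv2.INTER_CUBIC))
E
```

```text
t 15.4 pos [523.   22.9 145.3] F [ 0.2 -0.  -2. ] w 0.296
shift [ 3.091e+00 -2.000e-03 -4.384e+00] rot [0.12 0.01 0.  ] yaw z 81.12 tilt x [ 1.e-04  1.e-04 -1.e+00] q [-0.21 -0.13 -0.29  1.41  0.   -0.05]
88 [-0.02 -0.01  0.1 ] [523.7  25.3 145.8]
90 [-0.02 -0.01  0.21] [524.1  28.1 145.9]
92 [-0.03 -0.01  0.33] [524.6  31.1 146.1]
94 [-0.03 -0.01  0.45] [525.   34.  146.1]
96 [-0.03 -0.01  0.57] [525.5  36.9 146.1]
98 [-0.03 -0.01  0.69] [526.   39.9 146. ]
100 [-0.02 -0.01  0.81] [526.4  42.8 145.7]
103 [ 0.01 -0.01  0.99] [527.1  47.2 145.2]
106 [ 0.04 -0.02  1.16] [527.8  51.6 144.4]
```

View pics/w11.png

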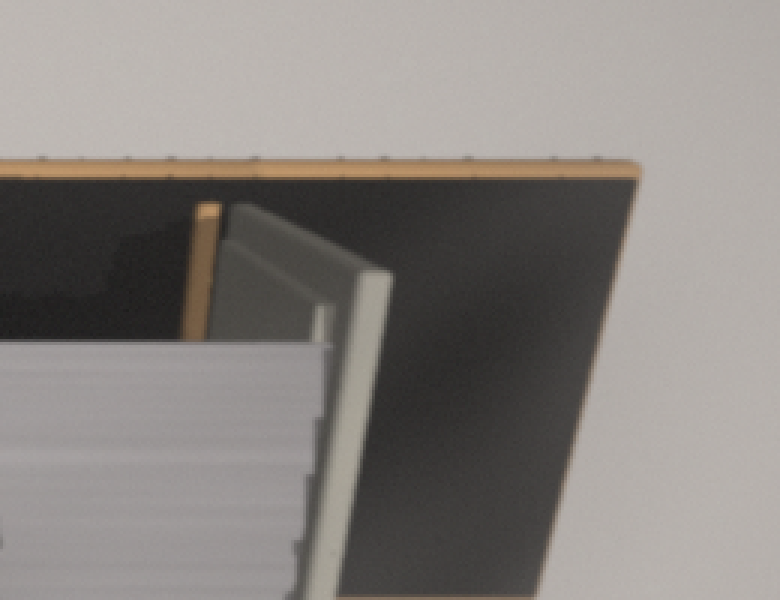

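View pics/d11.png

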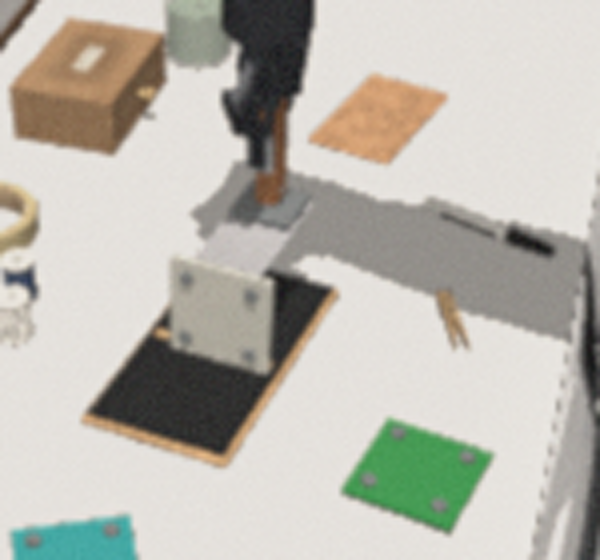

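>>> carry_out --pt "-0.02 0 0.08 0 0 0 1" --pt "-0.03 0 0.16 0 0 0 1" --pt "-0.03 0 0.24 0 0 0 1" --pt "-0.04 0 0.31 0 0 0 1" --pt "-0.04 0 0.38 0 0 0 1" --pt "-0.04 0 0.44 0 0 0 1" --pt "-0.04 0 0.49 0 0 0 1" --pt "-0.04 0 0.54 0 0 0 1" --pt "-0.04 0 0.59 0 0 0 1" --pt "-0.04 0 0.64 0 0 0 1"

```text
time: 16.45
ee_pos: [0.5254, 0.0383, 0.1463]
tcp_rot: [-1.787, 1.571, -0.372]
wrist_force: [0.0, -0.7, -1.8]
width: 0.299
```

```bash
python3 - <<'E'
from path import *
delta([.5061,-.0854,.068],81.0)
im=read_camera("side")
cv2.imwrite("pics/d12.png",cv2.resize(im[150:290,270:420],None,fx=4,fy=4,interpolation=cv2.INTER_CUBIC))
E
```

```text
t 16.45 pos [525.4  38.3 146.3] F [ 0.  -0.7 -1.8] w 0.299
shift [ 3.133e+00 -2.000e-03 -5.008e+00] rot [ 0.1  -0.    0.01] yaw z 81.1 tilt x [ 1.e-04 -0.e+00 -1.e+00] q [-0.18 -0.12 -0.28  1.41 -0.   -0.02]
```

View pics/d12.png

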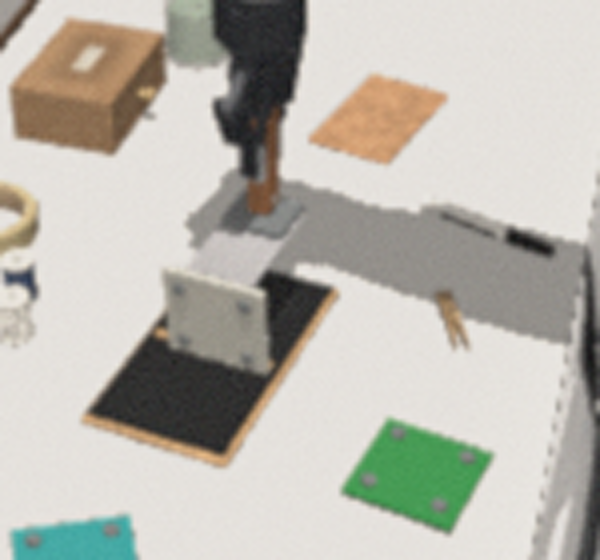

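The slab is just past upright. A little further now.

>>> carry_out --pt "0 0 0.06 0 0 0 1" --pt "0 0 0.12 0 0 0 1" --pt "0 0 0.18 0 0 0 1" --pt "0 0 0.24 0 0 0 1" --pt "0 0 0.3 0 0 0 1" --pt "0 0 0.36 0 0 0 1" --pt "0 0 0.36 0 0 0 1"

```text
time: 17.2
ee_pos: [0.5268, 0.0473, 0.1463]
tcp_rot: [-1.348, 1.571, 0.068]
wrist_force: [-0.5, -0.4, -1.2]
width: 0.294
```

```bash
python3 - <<'E'
from path import *
delta([.5061,-.0854,.068],81.0)
im=read_camera("side")
cv2.imwrite("pics/d13.png",cv2.resize(im[150:290,270:420],None,fx=4,fy=4,interpolation=cv2.INTER_CUBIC))
E
```

```text
t 17.2 pos [526.8  47.3 146.3] F [-0.5 -0.4 -1.2] w 0.294
shift [ 3.133e+00 -1.000e-03 -5.373e+00] rot [0.11 0.   0.01] yaw z 81.11 tilt x [ 1.e-04  0.e+00 -1.e+00] q [-0.16 -0.11 -0.27  1.41  0.   -0.  ]
```

View pics/d13.png

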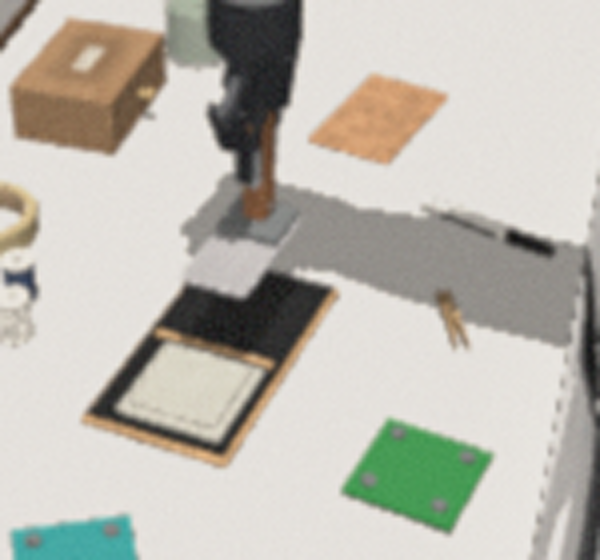

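The slab has tipped over and lies plain face up beyond the rib, within the board. Now I return the lifter.

```bash
python3 - <<'E'
from path import *
delta([.4844,-.3319,.125],79.9)
delta([.4844,-.3319,.0548],79.9)
E
```

```text
t 17.25 pos [526.8  47.2 146.3] F [ 0.   0.3 -2.1] w 0.298
shift [  0.853  -0.668 -15.245] rot [ 1.21 -0.    0.01] yaw z 81.11 tilt x [ 1.e-04 -0.e+00 -1.e+00] q [-0.16 -0.11 -0.27  1.41 -0.   -0.  ]
t 17.25 pos [526.8  47.2 146.3] F [ 0.   0.3 -2.1] w 0.298
shift [  3.661  -0.667 -15.245] rot [ 1.21 -0.    0.01] yaw z 81.11 tilt x [ 1.e-04 -0.e+00 -1.e+00] q [-0.16 -0.11 -0.27  1.41 -0.   -0.  ]
```

>>> carry_out --pt "0 0 -0.5 0 0 0 1" --pt "0 -0.1 -1.6 0.2 0 0 1" --pt "0 -0.15 -3.2 0.4 0 0 1" --pt "0 -0.2 -4.9 0.6 0 0 1" --pt "0 -0.3 -6.6 0.8 0 0 1" --pt "0 -0.4 -8.3 1 0 0 1" --pt "0.2 -0.5 -10.0 1.1 0 0 1" --pt "0.4 -0.55 -11.7 1.2 0 0 1" --pt "0.6 -0.6 -13.2 1.2 0 0 1" --pt "0.85 -0.65 -14.4 1.2 0 0 1"

```text
time: 18.25
ee_pos: [0.486, -0.3141, 0.125]
tcp_rot: [-2.648, 1.57, -1.255]
wrist_force: [0.4, -0.0, -2.3]
width: 0.298
```

>>> carry_out --pt "0 0 -0.5 0 0 0 1" --pt "0 0 -0.8 0 0 0 1" --pt "0 0 -0.85 0 0 0 1" --pt "0 0 -0.85 0 0 0 1" --pt "0 0 -0.85 0 0 0 1"

```text
time: 18.75
ee_pos: [0.4838, -0.331, 0.1254]
tcp_rot: [-1.637, 1.57, -0.241]
wrist_force: [0.1, 0.3, -1.3]
width: 0.297
```

```bash
python3 - <<'E'
from path import *
delta([.4844,-.3319,.0555],79.9)
cv2.imwrite("pics/w14.png",read_camera("wrist"))
E
```

```text
t 18.75 pos [ 483.8 -331.   125.4] F [ 0.1  0.3 -1.3] w 0.297
shift [ 2.797 -0.027 -0.031] rot [ 0.07 -0.    0.02] yaw z 79.97 tilt x [ 4.e-04 -1.e-04 -1.e+00] q [-0.82  0.07 -0.13  1.37  0.   -0.65]
```

View pics/w14.png

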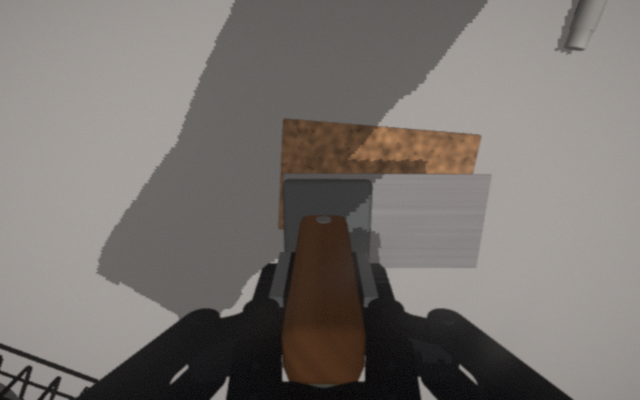

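>>> carry_out --pt "0.4 -0.03 -0.03 0 0 0 1" --pt "1.0 -0.03 -0.03 0 0 0 1" --pt "1.7 -0.03 -0.03 0 0 0 1" --pt "2.3 -0.03 -0.03 0 0 0 1" --pt "2.6 -0.03 -0.03 0 0 0 1" --pt "2.72 -0.03 -0.03 0 0 0 1" --pt "2.76 -0.03 -0.03 0 0 0 1" --pt "2.76 -0.03 -0.03 0 0 0 1"

```text
time: 19.6
ee_pos: [0.4843, -0.3332, 0.0566]
tcp_rot: [-2.197, 1.57, -0.802]
wrist_force: [0.3, 1.1, -0.9]
width: 0.297
```

>>> carry_out --pt "0.02 0 0 0 0 0 1" --pt "0.04 0 0 0 0 0 1" --pt "0.04 0 0 0 0 0 1"

```text
time: 19.9
ee_pos: [0.4842, -0.333, 0.0553]
tcp_rot: [-2.145, 1.57, -0.75]
wrist_force: [-0.1, -1.2, -1.8]
width: 0.3
```

>>> carry_out --pt "0.02 0 0.03 0 0 0 1" --pt "0.025 0 0.04 0 0 0 1"

```text
time: 20.1
ee_pos: [0.4844, -0.3321, 0.0548]
tcp_rot: [-2.413, 1.57, -1.019]
wrist_force: [-0.0, -1.9, 1.9]
width: 0.297
```

>>> carry_out --pt "0.015 0 0 0 0 0 1" --pt "0.015 0 0 0 0 0 1"

```text
time: 20.3
ee_pos: [0.4844, -0.3322, 0.0548]
tcp_rot: [-2.293, 1.57, -0.899]
wrist_force: [-1.4, 0.7, 5.8]
width: 0.295
```

The lifter is down on the pad. I release it and lift clear.

>>> carry_out --pt "-0.01 0 0 0 0 0 0.3" --pt "-0.01 0 0 0 0 0 0" --pt "-0.01 0 0 0 0 0 -0.5" --pt "-0.01 0 0 0 0 0 -1" --pt "-0.01 0 0 0 0 0 -1" --pt "-0.01 0 0 0 0 0 -1" --pt "-0.01 0 0 0 0 0 -1"

```text
time: 21.0
ee_pos: [0.4842, -0.3318, 0.0543]
tcp_rot: [-0.897, 1.571, 0.498]
wrist_force: [0.5, -0.4, -0.7]
width: 1.0
```

>>> carry_out --pt "-0.3 0 0 0 0 0 -1" --pt "-1 0 0 0 0 0 -1" --pt "-2 0 0 0 0 0 -1" --pt "-3.2 0 0 0 0 0 -1" --pt "-4.6 0 0 0 0 0 -1" --pt "-6 0 0 0 0 0 -1" --pt "-7 0 0 0 0 0 -1" --pt "-7 0 0 0 0 0 -1"

```text
time: 21.8
ee_pos: [0.4854, -0.3331, 0.2344]
tcp_rot: [-2.209, 1.564, -0.814]
wrist_force: [0.4, -0.7, -0.1]
width: 1.004
```

```bash
python3 - <<'E'
from path import *
delta([.4844,-.3319,.2308],76)
cv2.imwrite("pics/w15.png",read_camera("wrist"));im=read_camera("scene")
cv2.imwrite("pics/s15.png",cv2.resize(im[160:340,180:480],None,fx=2.6,fy=2.6,interpolation=cv2.INTER_CUBIC))
im=read_camera("side")
cv2.imwrite("pics/d15.png",cv2.resize(im[140:290,220:420],None,fx=3.8,fy=3.8,interpolation=cv2.INTER_CUBIC))
E
```

```text
t 21.8 pos [ 485.4 -333.1  234.4] F [ 0.4 -0.7 -0.1] w 1.004
shift [0.145 0.049 0.043] rot [ 3.9  -0.23  0.33] yaw z 79.9 tilt x [ 0.0048 -0.005  -1.    ] q [-0.82  0.06  0.06  1.56  0.   -0.65]
```

View pics/w15.png

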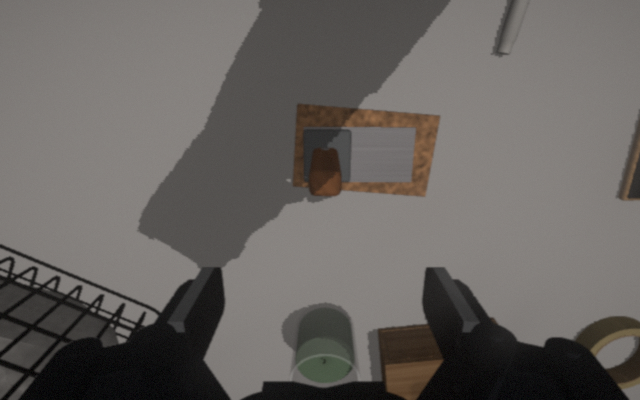

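View pics/s15.png

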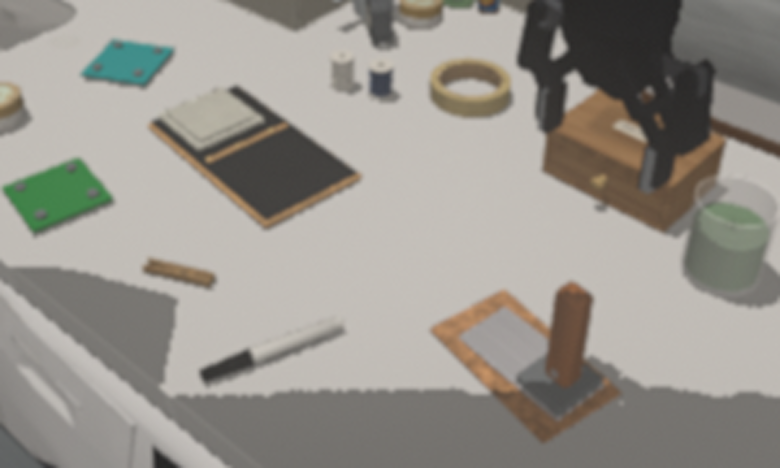

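View pics/d15.png

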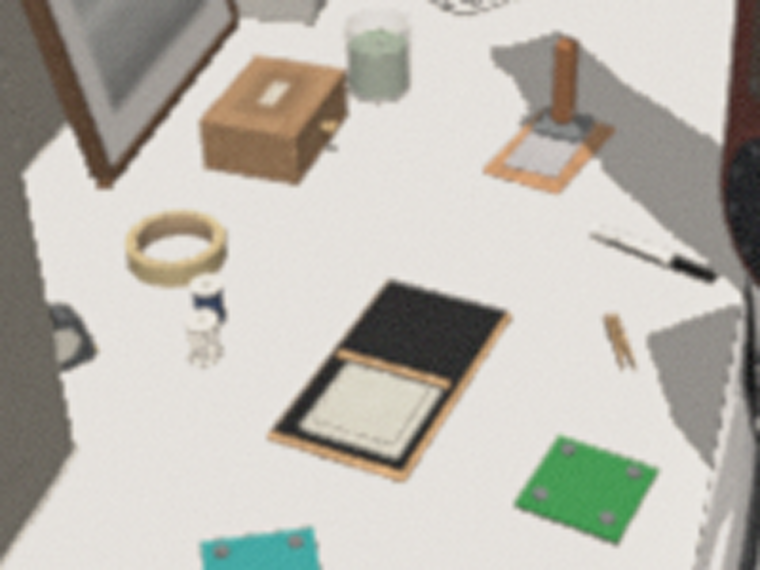

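The slab sits on the board beyond the rib, plain face up. The lifter stands on the pad, and the bystanders look unmoved. One closer look from above will confirm that the slab is level.

>>> carry_out --pt "0 0 1.4 0 0 0 -1" --pt "0 0 2.9 0 0 0 -1" --pt "0 0 4.4 0 0 0 -1" --pt "0 0 5.9 0 0 0 -1" --pt "0 0 7.4 0 0 0 -1" --pt "0 0 8.9 0 0 0 -1" --pt "0 0 10.4 0 0 0 -1" --pt "0 0 11.8 0 0 0 -1" --pt "0 0 13 0 0 0 -1" --pt "0 0 13 0 0 0 -1"

```text
time: 22.95
ee_pos: [0.5407, -0.0085, 0.2279]
tcp_rot: [1.141, 1.568, 2.539]
wrist_force: [0.4, -0.8, -0.3]
width: 1.002
```

>>> carry_out --pt "0 0 0 0 0 0 -1" --pt "0 0 0 0 0 0 -1"

```text
time: 23.15
ee_pos: [0.5408, -0.0124, 0.2285]
tcp_rot: [1.664, 1.57, 3.058]
wrist_force: [0.1, -0.2, -0.0]
width: 1.001
```

```bash
python3 - <<'E'
from path import *
delta([.4844,-.3319,.2308],76)
im=read_camera("wrist"); cv2.imwrite("pics/w16f.png",im)
cv2.imwrite("pics/w16.png",cv2.resize(im[60:260,330:590],None,fx=3,fy=3,interpolation=cv2.INTER_CUBIC))
E
```

```text
t 23.15 pos [540.8 -12.4 228.5] F [ 0.1 -0.2 -0. ] w 1.001
shift [ -0.09   -0.027 -12.977] rot [ 3.87 -0.01 -0.07] yaw z 79.87 tilt x [-1.2e-03  1.0e-04 -1.0e+00] q [-0.26 -0.08 -0.09  1.56 -0.   -0.09]
```

View pics/w16.png

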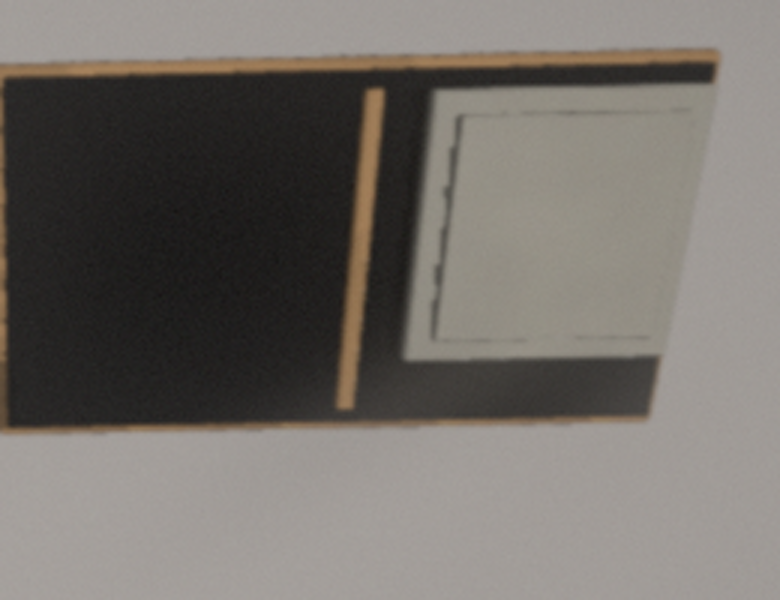

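```bash
python3 - <<'E'
from path import *
m=camera_model("wrist")
g=lambda p:(p[0]/3+330-.33,p[1]/3+60-.33)
P={}
for n,p,z in [("NL",(432,90),.0224),("NR",(404,360),.0224),("FL",(718,84),.0224),("FR",(663,356),.0224),("brdFL",(720,52),.012),("brdFR",(650,418),.012),("brdNL",(0,65),.012),("rib far L",(384,89),.015),("ribfarR",(355,408),.015),("pnL",(460,115),.026),("pnR",(435,338),.026),("pfL",(694,110),.026),("pfR",(652,337),.026)]:
    P[n]=ray(m,g(p),z)*1e3; print(n,np.round(P[n],1),"along",np.round(P[n][:2]@d,1))
E
```

```text
NL [495.4 141.3  22.4] along 217.0
NR [583.5 128.4  22.4] along 218.1
FL [509.5 230.5  22.4] along 307.4
FR [597.8 216.2  22.4] along 307.1
brdFL [501.  237.5  12. ] along 312.9
brdFR [624.9 218.7  12. ] along 313.8
brdNL [464.    7.8  12. ] along 80.3
rib far L [493.1 128.9  15. ] along 204.5
ribfarR [601.1 112.9  15. ] along 205.6
pnL [504.2 148.3  26. ] along 225.3
pnR [576.3 137.8  26. ] along 226.2
pfL [515.7 221.1  26. ] along 299.0
pfR [588.9 210.1  26. ] along 299.7
```

The slab spans 217 to 307 mm along the board. The rib ends at 205 mm and the board at 313 mm, so the slab lies fully on the board and clear of the rib. Its measured length is 90 mm at the heights expected if it stands on its feet, so it is level. Handing in.

```bash
python3 - <<'E'
from bench import *
print(finish_job())
E
```

```text
the job is handed in; nothing more can be done
None
```

The white slab now stands on its feet beyond the rib, plain face up, and the lifter is back on its pad. I handed the job in at about 23 s of the 64 s allowed.

- **Push home:** I slid the blade in under the slab's near edge and pushed the slab against the rib. It was held there for about 0.7 s at roughly 10 N. The readings ranged from about 7.5 to 10.5 N and never came near 20 N.
- **Tipping:** I lifted it with the lifter kept level, the tip in the near rebate. Just past upright the slab fell onto its feet on its own.
- **Forces:** Pressing on the board gave only a few newtons. No force reading exceeded about 11 N.
- **Final camera checks:** The slab is level, about 12 mm clear of the rib and about 6 mm inside the end of the board. The lifter stands upright on the pad, in the same pose as at the start as far as the pictures show. The other things looked unmoved and the gripper was empty and clear.

None of the last checks failed. Early on, the scene and wrist cameras disagreed by about 5 mm on where the board lay. I used the wrist camera and found the rib and the board surface by feel.

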